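# Build up the sieve set on the shaker

## Robot

A 7-joint arm with a two-finger parallel gripper is mounted at the origin on the work surface. World frame = base frame: x ahead of the robot, y to its left, z up, the work surface at z = 0. Lengths are in m, angles in degrees, forces in N, time in s.
With the tool pointing down it reaches from about 0.425 to 0.875 m from the base axis. Payload 4.7 kg.
Tool frame: the origin (TCP) lies midway between the tips of the shut fingers; the grasp point (between the pads) lies 19 mm behind it; z points along the fingers, x is the direction in which the jaws open and shut, and the axes are right-handed (so a half turn about z gives the same grasp; the last joint's range is limited). The gripper opens to 87 mm and grips with 3 to 60 N. Pads are 19 mm wide; open, the fingers measure 117 mm over their backs; the gripper's body (75 mm by 190 mm) begins 51 mm behind the grasp point.
Start: joints at [-66.744, 18.392, -4.016, 83.108, 1.295, 78.541, -3.26], TCP at [0.248, 0.601, 0.223] pointing down, gripper open.
Joint ranges: [-163.93, 163.93], [-17.29, 119.83], [-79.2, 71.16], [3.27, 140.29], [-89.18, 269.18], [5.43, 117.66], [-154.24, 154.24]. Speed limits (degrees/s): [147.25, 147.25, 180, 180, 180, 180, 180].

## Interface

Orientations are given as [roll, pitch, yaw] about the fixed x, y, z axes, in that order (R = Rz(yaw) Ry(pitch) Rx(roll)).
In Python, from cell import env gives the robot as it stands.
- The arm moves only by the tool carry_out, never from a script. Its argument "plan" is a list of rows, each an object with "grip": the closure, from 0 (fully open) to 1 (shut); "dp": the shift along the tool's x, y, z in m, a list of three; "rotation": the turn, a rotation vector about the tool's x, y, z in degrees, a list of three. In form: [{"grip": grip, "dp": [dx, dy, dz], "rotation": [wx, wy, wz]}, ...]. A call has 1 to 8 rows; each row shifts and turns the pose as measured when the row begins, along the tool's axes as they then stand; what a row does not reach is not made up. A row lasts 1/12 s, in which the tool goes at most 41.7 mm and 7.16 degrees, less where a joint would pass 70% of its speed; a pose out of reach is approached as far as the arm can. A call is refused whole if a number of a shift passes 0.0417 or a number of a turn 7.16, either way. A call with a gripper value outside its range is refused whole. The fingers move at their own pace and stop on an object; "force" is the grip in N (left out, the last holds). Time passes only in rows, so rows that do not move let the fingers close. It gives the time, the measured TCP pose, the force and the opening at its end, in the units of the state.
- env.get_obs(): the state, without advancing time (a new reading comes with each control period).
- env.read_camera(name): name is "scene" or "top" or "wrist"; returns the picture (480x640x3 uint8, red, green, blue); there is no depth.
- env.camera_params(name): a dict with "fx", "fy", "cx", "cy" (pixels), "k1" (the pictures are not rectified: a ray, as slopes to the right and down, at radius r is drawn at 1 + k1 r^2 times it, then the intrinsics apply), "R" (3x3) and "t" (3): a world point X has camera coordinates R X + t. Camera axes: x right, y down, z forward; pixel columns grow to the right and rows downward; lengths in m; the calibration is good to about 2 mm. A picture is of the moment at which its call begins: read the wrist's pose just before it. camera_params takes no time and is no camera call; for the wrist camera it gives the pose at the moment of the call.
- env.sign_off(): hands the job in, once; it reports no verdict.
The state is a dict: "time_s": time; "qpos": joint angles; "joint_velocities": joint speeds; "effort": joint torques, N m; "tool_pos": TCP position; "tool_rot": TCP orientation; "force": force on the tool from outside, world axes, zero at the start; "wrist_torque": the same for the moment, N m; "grip_width": finger opening in m.
Only numpy, scipy, OpenCV 4.12 (cv2) and the standard library are available. Lean on these libraries where they do the work, as an engineer would, in place of code of your own. Each camera call takes 0.05 s, during which the arm holds its last target. There are 200 camera calls.

## Task

Build up the goldsmith's sieve set on the vibrating shaker, ready for grading casting grain: set the plain steel pan inside the shaker's rubber ring, nest the finest (yellow) sieve on it, then the middle (blue) one, then the coarsest (red) one, and close the stack with the lid. Each piece must sit level and fully home in the one below, and the stack is left standing on its own. Leave the tin, the steel block, the tweezers and the file where they lie.

Things in the scene. Friction and masses are not known exactly. Their poses are not given: they have to be found in the camera images.
- pan_c (a point): The collecting pan: plain bright steel round pan, open on top, flat closed bottom without mesh or skirt. 56 mm outside diameter, 24 mm tall, 3 mm wall, bore 50 mm. 70 to 120 g. Origin: its centre, half-way up (12 mm above its underside); z up along its axis.
- fine_c (a point): The finest sieve: yellow frame, very close brass wire mesh (1.7 mm pitch). 26 mm tall, 60-110 g. Skirt below: 7 mm tall, tapering from 46 mm diameter to 38 at the foot. Above it the straight yellow wall (56 mm diameter, bore 50 mm, from 7 to 26 mm above the underside): grip here. The skirt drops inside the rim of the piece below till the wall rests on that rim. Origin: its centre, half-way up (13 mm); z up.
- medium_c (a point): The middle sieve: blue frame, medium brass wire mesh (3.2 mm pitch). 26 mm tall, 60-110 g. Skirt below: 7 mm tall, tapering from 46 mm diameter to 38 at the foot. Above it the straight blue wall (56 mm diameter, bore 50 mm, from 7 to 26 mm above the underside): grip here. The skirt drops inside the rim of the piece below till the wall rests on that rim. Origin: its centre, half-way up (13 mm); z up.
- coarse_c (a point): The coarsest sieve: red frame, wide, thick brass wire mesh (6.2 mm pitch). 26 mm tall, 60-110 g. Skirt below: 7 mm tall, tapering from 46 mm diameter to 38 at the foot. Above it the straight red wall (56 mm diameter, bore 50 mm, from 7 to 26 mm above the underside): grip here. The skirt drops inside the rim of the piece below till the wall rests on that rim. Origin: its centre, half-way up (13 mm); z up.
- lid_c (a point): The lid: steel disc, 56 mm diameter, with an upright black cylindrical knob (18 mm diameter), and beneath it a tapered skirt like the sieves' (38 to 46 mm diameter) that drops into the top sieve. 35 mm tall in all: skirt 0 to 7, disc 7 to 11, knob 11 to 35 mm above its underside. 50-95 g. Origin: on its axis, half-way up (17.5 mm, inside the knob); z up.
- shaker_seat (a point): Vibrating sieve shaker, fixed to the bench: square green base (124 mm, black speed knob and red switch on one side) carrying on springs (they do not yield) a round aluminium plate, 92 mm diameter. On it a black rubber ring, 4 mm tall, 74 mm inside and 84 mm outside diameter, surrounds the flat seat for the pan. Origin: centre of the flat seat, 55 mm above the bench; z up.
- tin: Bystander: small closed aluminium tin with a copper cap, 38 mm diameter, 44 mm tall, standing loose. Origin: centre of its underside.
- block: Bystander: loose dark steel bench block, 63 x 63 x 19 mm. Origin: centre of its underside.
- tweezers: Bystander: loose steel tweezers lying flat, about 130 mm long along their x axis, 12 mm wide, 7 mm high. Origin: under their middle.
- file: Bystander: loose needle file lying flat, about 133 mm long along its x axis, with a light wooden handle 13 mm square at its -x end. Origin: under its middle.

How it is judged:
By the outcome, as a careful person would: the job done as asked, in the order asked, and still so for the second after the job is handed in, with the robot touching nothing.
It also fails if it takes over 141 s, if anything falls off the work surface, if the arm or the gripper's body presses on something with over 40 N, if the wrist force passes 120 N, or if a joint passes its speed limit or range.

## Working session

There is one attempt and no reset: what is moved stays moved. The work goes in short steps, Python scripts to look and compute and a tool call to move; the robot and the scene stay as the last step left them, time stands still between calls to the robot, and variables do not carry over. Pictures are saved under pics/ and viewed, about 12 in all and at most 16, crops included, and the job is handed in when it is done.

Besides the shell and the picture viewer there is one more tool, called by a JSON object that holds its "method" and its "body". carry_out: Moves the arm, as the interface text tells. Its arguments: {"type":"object","properties":{"plan":{"type":"array","items":{"type":"object","properties":{"grip":{"type":"number"},"dp":{"type":"array","items":{"type":"number"}},"rotation":{"type":"array","items":{"type":"number"}}}}},"force":{"type":"number"}},"required":["plan"]}

```bash
ls; mkdir -p pics
python3 - <<'E'
from cell import env
import cv2
o=env.get_obs()
print(o)
for n in ("scene","top","wrist"):
    p=env.camera_params(n); print(n,p)
    cv2.imwrite(f"pics/{n}0.png",env.read_camera(n)[:,:,::-1])
E
```

```text
pics
{'time_s': 0.0, 'qpos': array([-66.74421982,  18.43810503,  -4.0168204 ,  83.17497191,
         1.29622225,  78.54137676,  -3.2596542 ]), 'joint_velocities': array([ 0.09812496, -0.03596608,  0.05095964,  0.07271384,  0.05298755,
        0.06281863,  0.09727764]), 'effort': array([ 3.54800859e-04, -4.91295433e+01, -4.03698161e-01, -3.12528348e+01,
       -6.39633369e-02,  4.39421798e-02,  1.74645506e-04]), 'tool_pos': array([0.24802657, 0.60021433, 0.22147191]), 'tool_rot': array([1.79993399e+02, 1.09135345e-01, 6.75557776e+01]), 'force': array([ 0.01673605,  0.5041879 , -0.18327673]), 'wrist_torque': array([-0.01339761,  0.02346738,  0.0203944 ]), 'grip_width': 0.08678802451756715}
scene {'fx': 481.7665235097522, 'fy': 481.7665235097522, 'cx': 318.46352058779837, 'cy': 240.5890079936508, 'k1': -0.05925356768185525, 'R': array([[-0.53942938,  0.84186002, -0.01696   ],
       [ 0.69796466,  0.43577864, -0.56828014],
       [-0.47102153, -0.31838448, -0.82266034]]), 't': array([ 0.29501793, -0.32803614,  1.15935905])}
top {'fx': 485.1790979309068, 'fy': 485.1790979309068, 'cx': 323.483138612377, 'cy': 246.88290145769682, 'k1': -0.11481448808512477, 'R': array([[ 0.00439982, -0.9996888 ,  0.02455502],
       [-0.98457957, -0.00862503, -0.17472459],
       [ 0.174882  , -0.02340762, -0.98431111]]), 't': array([-0.02095972,  0.53167809,  0.99903462])}
wrist {'fx': 388.85739450830766, 'fy': 388.85739450830766, 'cx': 314.5369593956937, 'cy': 233.35412499824844, 'k1': -0.03700092406839619, 'R': array([[ 3.82149507e-01,  9.24100427e-01, -3.93496285e-04],
       [ 8.87817724e-01, -3.67027062e-01,  2.77616328e-01],
       [ 2.56400943e-01, -1.06440296e-01, -9.60691948e-01]]), 't': array([-0.64958344, -0.03373687,  0.39060049])}
```

View pics.

View pics/scene0.png

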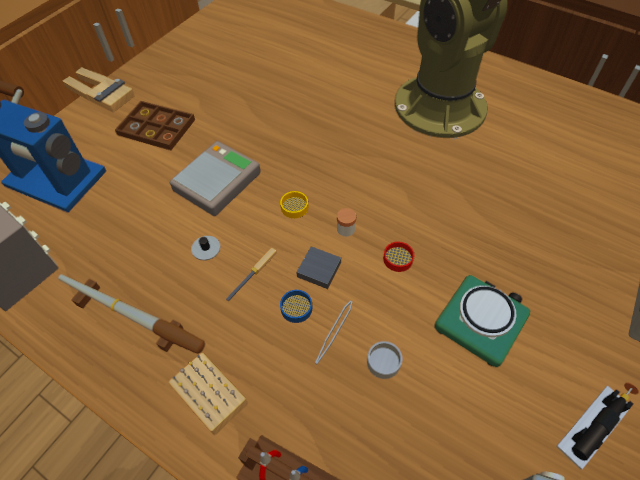

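View pics/top0.png

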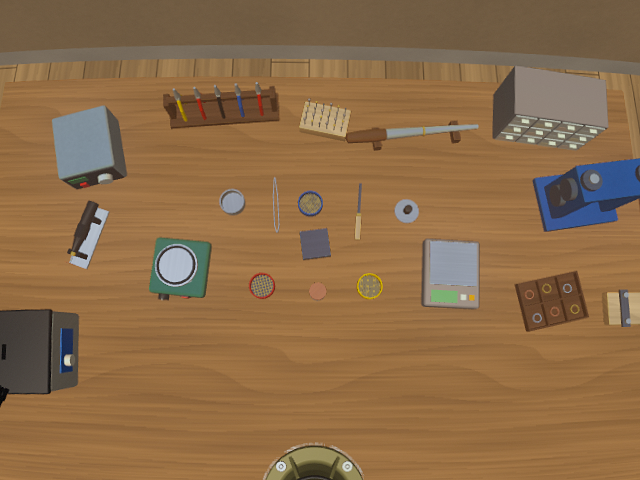

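```bash
cat > h.py <<'E'
import cv2, numpy as np
from cell import env
def ray(p,uv):
    K=np.array([[p['fx'],0,p['cx']],[0,p['fy'],p['cy']],[0,0,1]])
    s=cv2.undistortPoints(np.array([[uv]],float),K,np.array([p['k1'],0,0,0.]))[0,0]
    R=np.array(p['R']); return -R.T@p['t'], R.T@np.array([s[0],s[1],1])
def onplane(p,uv,z):
    o,d=ray(p,uv); return o+d*(z-o[2])/d[2]
def tri(rays):
    A=0;b=0
    for o,d in rays:
        d=d/np.linalg.norm(d); P=np.eye(3)-np.outer(d,d); A=A+P; b=b+P@o
    x=np.linalg.solve(A,b); 
    res=[np.linalg.norm((np.eye(3)-np.outer(d,d)/(d@d))@(x-o)) for o,d in rays]
    return x,max(res)
def mask(im,c):
    h=cv2.cvtColor(im,cv2.COLOR_RGB2HSV); H,S,V=[h[:,:,i].astype(int) for i in range(3)]
    m={'yellow':(H>=22)&(H<=34)&(S>150)&(V>120),'red':((H<5)|(H>172))&(S>150)&(V>60),
       'blue':(H>100)&(H<125)&(S>110)&(V>35),'steel':(S<70)&(V>95),'green':(H>65)&(H<95)&(S>80)&(V>40),'black':(V<60)}[c]
    return m.astype(np.uint8)*255
def ell(im,c,seed,r=32):
    """ellipse of the biggest outer contour of colour c in a window round seed"""
    m=mask(im,c); u,v=map(int,seed); w=np.zeros_like(m); w[max(0,v-r):v+r,max(0,u-r):u+r]=255
    cs,_=cv2.findContours(m&w,cv2.RETR_EXTERNAL,cv2.CHAIN_APPROX_NONE)
    k=max(cs,key=lambda k:cv2.contourArea(cv2.convexHull(k)))
    return cv2.fitEllipse(cv2.convexHull(k))
E
python3 - <<'E'
from h import *
im={n:cv2.imread(f'pics/{n}0.png')[:,:,::-1].copy() for n in('scene','top')}
P={n:env.camera_params(n) for n in im}
T=[('yellow','yellow',(294,204),(370,286),24),('blue','blue',(296,306),(310,204),24),('red','red',(398,256),(262,286),24),
('pan','steel',(385,359),(232,202),28),('lid','steel',(206,248),(407,211),28),('seat','steel',(489,311),(176,265),36),('shaker','green',(484,318),(180,266),65)]
for n,c,s,t,r in T:
    es=ell(im['scene'],c,s,r); et=ell(im['top'],c,t,r)
    x,e=tri([ray(P['scene'],es[0]),ray(P['top'],et[0])])
    print(n,'tri',x.round(4),'res',round(e*1e3,1),[np.round(q,1).tolist() for q in es[:2]+et[:2]])
ob=[('tin',(347,217),(317,291)),('file handle',(264,260),(358,228)),('block',(319,267),(315,244)),('tweezers',(334,331),(276,205))]
for n,s,t in ob: print(n,tri([ray(P['scene'],s),ray(P['top'],t)])[0].round(3))
E
```

```text
yellow tri [ 0.4511 -0.1192  0.0225] res 0.8 [[293.6, 201.7], [22.5, 27.7], [369.2, 285.8], [25.7, 25.8]]
blue tri [0.6376 0.0167 0.0189] res 4.0 [[295.9, 305.5], [31.9, 32.4], [306.7, 203.5], [17.6, 21.6]]
red tri [0.4514 0.1166 0.0157] res 0.9 [[398.1, 256.1], [29.8, 30.0], [261.4, 285.2], [24.1, 25.0]]
pan tri [0.6406 0.1895 0.0179] res 0.6 [[384.7, 357.9], [33.0, 36.0], [231.4, 201.0], [24.8, 25.6]]
lid tri [ 0.625  -0.2079  0.0076] res 0.6 [[205.4, 247.4], [23.3, 29.5], [406.2, 210.7], [23.5, 24.5]]
seat tri [0.49   0.299  0.0463] res 0.7 [[487.2, 311.4], [50.4, 59.2], [176.0, 264.9], [42.8, 43.9]]
shaker tri [0.4902 0.3011 0.0091] res 2.2 [[481.4, 321.6], [89.1, 91.4], [178.9, 267.3], [64.3, 72.8]]
tin [ 0.437 -0.004  0.036]
file handle [ 0.585 -0.098  0.001]
block [0.545 0.001 0.007]
tweezers [ 0.637  0.09  -0.001]
```

View pics/wrist0.png

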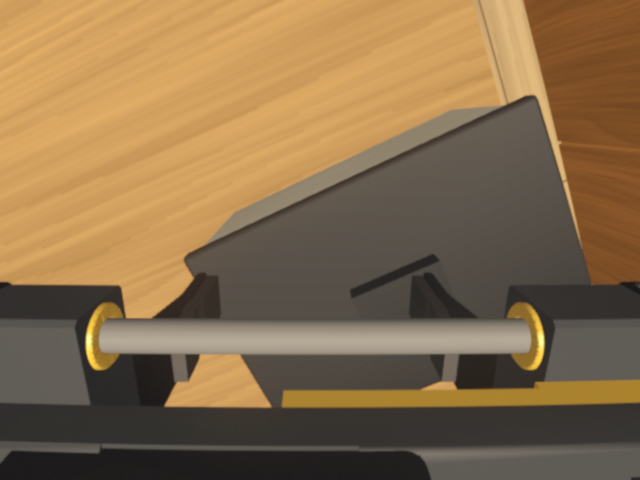

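{"method": "carry_out", "body": {"plan": [{"grip":0,"dp":[0,0,-0.02],"rotation":[0,0,-5.6]},{"grip":0,"dp":[0,0.01,-0.01],"rotation":[0,0,-5.6]},{"grip":0,"dp":[-0.01,0.02,0],"rotation":[0,0,-5.6]},{"grip":0,"dp":[-0.025,0.025,0],"rotation":[0,0,-5.6]},{"grip":0,"dp":[-0.028,0.028,0],"rotation":[0,0,0]},{"grip":0,"dp":[-0.028,0.028,0],"rotation":[0,0,0]},{"grip":0,"dp":[-0.028,0.028,0],"rotation":[0,0,0]},{"grip":0,"dp":[-0.028,0.028,0],"rotation":[0,0,0]}]}}

```text
time_s: 0.82
tool_pos: [0.4051, 0.4509, 0.2477]
tool_rot: [-179.4, 0.1, 92.6]
force: [0.3, 0.8, -1.2]
grip_width: 0.087
```

{"method": "carry_out", "body": {"plan": [{"grip":0,"dp":[-0.029,0.027,0.006],"rotation":[0,0,1.5]},{"grip":0,"dp":[-0.029,0.027,0.006],"rotation":[0,0,1.1]},{"grip":0,"dp":[-0.029,0.027,0.006],"rotation":[0,0,0]},{"grip":0,"dp":[-0.029,0.027,0.006],"rotation":[0,0,0]},{"grip":0,"dp":[-0.029,0.027,0.006],"rotation":[0,0,0]},{"grip":0,"dp":[-0.029,0.027,0.006],"rotation":[0,0,0]},{"grip":0,"dp":[-0.029,0.027,0.006],"rotation":[0,0,0]},{"grip":0,"dp":[-0.029,0.027,0.006],"rotation":[0,0,0]}]}}

```text
time_s: 1.48
tool_pos: [0.6292, 0.2092, 0.1966]
tool_rot: [-179.5, 0.0, 89.9]
force: [0.9, 0.9, -0.2]
grip_width: 0.0866
```

```bash
cat >> h.py <<'E'
def look(c,X,r=90,name=None):
    """wrist view: ellipse of colour c near the projection of X; returns (params, ellipse)"""
    p=env.camera_params('wrist'); im=env.read_camera('wrist')
    K=np.array([[p['fx'],0,p['cx']],[0,p['fy'],p['cy']],[0,0,1]])
    s=cv2.projectPoints(np.array([X],float),cv2.Rodrigues(np.array(p['R']))[0],np.array(p['t'],float),K,np.array([p['k1'],0,0,0.]))[0][0,0]
    e=ell(im,c,s,r)
    if name:
        q=im[:,:,::-1].copy(); cv2.ellipse(q,e,(255,0,255),1); cv2.circle(q,tuple(int(a) for a in s),2,(0,255,0),-1); cv2.imwrite(f'pics/{name}.png',q)
    return p,e
def st():
    o=env.get_obs(); print('t',round(o['time_s'],2),'tcp',o['tool_pos'].round(4),o['tool_rot'].round(1),'F',o['force'].round(1),'w',round(o['grip_width'],4)); return o
E
python3 - <<'E'
from h import *
st()
p,e=look('steel',[.6406,.1895,.024],90,'w1')
print(e, onplane(p,e[0],.024)); st()
E
```

```text
t 1.48 tcp [0.6292 0.2092 0.1966] [-179.5    0.    89.9] F [ 0.9  0.9 -0.2] w 0.0866
((291.3318786621094, 225.596923828125), (62.93202209472656, 63.474632263183594), 48.93077087402344) [0.64154687 0.18867119 0.024     ]
t 1.53 tcp [0.6346 0.1979 0.1946] [-179.6    0.5   89.3] F [ 2.5 -7.4 -0.1] w 0.0871
```

View pics/w1.png

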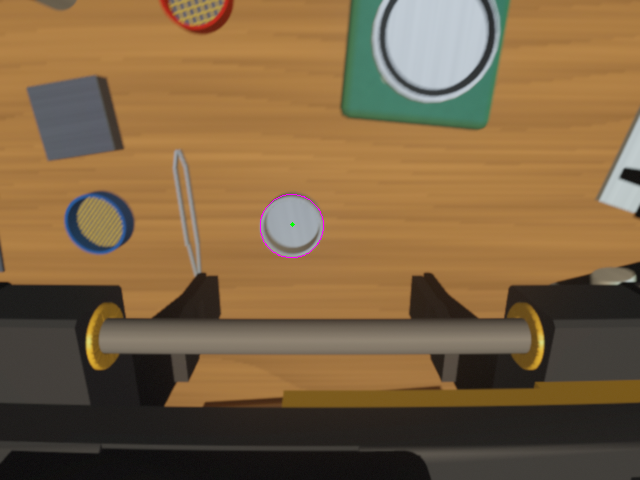

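{"method": "carry_out", "body": {"plan": [{"grip":0,"dp":[-0.004,0.003,0.025],"rotation":[0,0,0]},{"grip":0,"dp":[0,0.002,0.025],"rotation":[0,0,0]},{"grip":0,"dp":[0,0,0.025],"rotation":[0,0,0]},{"grip":0,"dp":[0,0,0.01],"rotation":[0,0,0]},{"grip":0,"dp":[0,0,0],"rotation":[0,0,0]},{"grip":0,"dp":[0,0,0],"rotation":[0,0,0]}]}}

```text
time_s: 2.03
tool_pos: [0.6426, 0.1834, 0.1051]
tool_rot: [-179.6, 0.8, 88.5]
force: [0.1, 0.1, 0.4]
grip_width: 0.087
```

Run:
```python
from h import *
st()
p,e=look('steel',[.6406,.1895,.024],110,'w2')
print(e, onplane(p,e[0],.024), 'diam',e[1][1]/p['fx']*(-(np.array(p['R']).T@p['t'])[2]-.024)/np.cos(np.radians(16)))
P={n:env.camera_params(n) for n in('scene','top')}
print(tri([ray(p,e[0]),ray(P['top'],(231.4,201.0)),ray(P['scene'],(384.7,357.9))]))
st()
```

```text
t 2.03 tcp [0.6426 0.1834 0.1051] [-179.6    0.8   88.5] F [0.1 0.1 0.4] w 0.087
((325.2495422363281, 237.75108337402344), (84.9039535522461, 86.27394104003906), 179.60116577148438) [0.63994502 0.18952624 0.024     ] diam 0.056388543020720244
(array([0.64092554, 0.1895442 , 0.01859747]), np.float64(0.0009174597237571763))
t 2.08 tcp [0.6427 0.1837 0.1054] [-179.6    0.8   88.5] F [0.3 0.4 0.4] w 0.087
```

{"method": "carry_out", "body": {"plan": [{"grip":0,"dp":[0.004,-0.002,0.02],"rotation":[-0.4,0.8,-1.5]},{"grip":0,"dp":[0.002,-0.001,0.025],"rotation":[0,0,0]},{"grip":0,"dp":[0,0,0.02],"rotation":[0,0,0]},{"grip":0,"dp":[0,0,0.01],"rotation":[0,0,0]},{"grip":0,"dp":[0,0,0],"rotation":[0,0,0]},{"grip":0,"dp":[0,0,0],"rotation":[0,0,0]}]}}

```text
time_s: 2.58
tool_pos: [0.6464, 0.1963, 0.0402]
tool_rot: [179.0, -0.5, 90.3]
force: [0.3, -0.3, 0.2]
grip_width: 0.0873
```

{"method": "carry_out", "body": {"plan": [{"grip":0,"dp":[0,0,0],"rotation":[0,0,0]},{"grip":0,"dp":[0,0,0],"rotation":[0,0,0]}]}}

```text
time_s: 2.75
tool_pos: [0.6481, 0.1974, 0.0434]
tool_rot: [178.7, -0.6, 90.4]
force: [-0.3, -0.3, -0.1]
grip_width: 0.0864
```

Run:
```python
from h import *
st()
p,e=look('steel',[.640,.1893,.024],140,'w3')
print(e, onplane(p,e[0],.024))
for i in range(3): env.read_camera('wrist'); st()
p,e=look('steel',[.640,.1893,.024],140,'w3')
print(e, onplane(p,e[0],.024))
```

```text
t 2.75 tcp [0.6481 0.1974 0.0434] [178.7  -0.6  90.4] F [-0.3 -0.3 -0.1] w 0.0864
((298.3186340332031, 259.4025573730469), (111.8367919921875, 113.4720230102539), 14.907748222351074) [0.6387824  0.18956827 0.024     ]
t 2.85 tcp [0.6482 0.1973 0.0434] [178.7  -0.6  90.4] F [-0.4  0.1  0. ] w 0.0872
t 2.9 tcp [0.6479 0.1971 0.043 ] [178.8  -0.6  90.4] F [-0.2  0.3 -0.2] w 0.0867
t 2.95 tcp [0.6476 0.197  0.0426] [178.8  -0.6  90.4] F [-0.9 -0.7 -0.4] w 0.087
((298.94403076171875, 260.6880187988281), (111.99560546875, 114.04814910888672), 5.964827060699463) [0.63873878 0.18951329 0.024     ]
```

{"method": "carry_out", "body": {"plan": [{"grip":0,"dp":[-0.004,-0.004,0.0],"rotation":[0.6,-0.3,0.2]},{"grip":0,"dp":[-0.003,-0.003,0.01],"rotation":[0.3,-0.2,0]},{"grip":0,"dp":[0,0,0.01],"rotation":[0,0,0]},{"grip":0,"dp":[0,0,0.005],"rotation":[0,0,0]},{"grip":0,"dp":[0,0,0],"rotation":[0,0,0]},{"grip":0,"dp":[0,0,0],"rotation":[0,0,0]}]}}

```text
time_s: 3.5
tool_pos: [0.6391, 0.1883, 0.0136]
tool_rot: [179.9, 0.0, 90.1]
force: [0.4, 0.3, -0.6]
grip_width: 0.087
```

{"method": "carry_out", "body": {"plan": [{"grip":0,"dp":[0.001,0,0.005],"rotation":[0,0,0]},{"grip":0,"dp":[0,0,0],"rotation":[0,0,0]},{"grip":1,"dp":[0,0,0],"rotation":[0,0,0]},{"grip":1,"dp":[0,0,0],"rotation":[0,0,0]},{"grip":1,"dp":[0,0,0],"rotation":[0,0,0]},{"grip":1,"dp":[0,0,0],"rotation":[0,0,0]},{"grip":1,"dp":[0,0,0],"rotation":[0,0,0]},{"grip":1,"dp":[0,0,0],"rotation":[0,0,0]}], "force": 25}}

```text
time_s: 4.17
tool_pos: [0.6395, 0.1899, 0.0083]
tool_rot: [179.9, 0.0, 90.1]
force: [0.2, 0.5, -0.3]
grip_width: 0.0556
```

{"method": "carry_out", "body": {"plan": [{"grip":1,"dp":[0,0,-0.015],"rotation":[0,0,0]},{"grip":1,"dp":[0,0,-0.025],"rotation":[0,0,0]},{"grip":1,"dp":[0.01,-0.01,-0.03],"rotation":[0,0,0]},{"grip":1,"dp":[0.02,-0.02,-0.025],"rotation":[0,0,0]},{"grip":1,"dp":[0.02,-0.02,-0.01],"rotation":[0,0,0]},{"grip":1,"dp":[0.015,-0.015,0],"rotation":[0,0,0]},{"grip":1,"dp":[0.008,-0.008,0],"rotation":[0,0,0]},{"grip":1,"dp":[0,0,0],"rotation":[0,0,0]}]}}

```text
time_s: 4.83
tool_pos: [0.5634, 0.2624, 0.1162]
tool_rot: [-180.0, 0.1, 89.8]
force: [-0.1, 1.0, -1.2]
grip_width: 0.0563
```

Run:
```python
from h import *
st(); env.read_camera('wrist')
p,e=look('steel',[.49,.299,.056],130,'w4')
print(e, onplane(p,e[0],.055), onplane(p,e[0],.059)); st()
```

```text
t 4.83 tcp [0.5634 0.2624 0.1162] [-1.80e+02  1.00e-01  8.98e+01] F [-0.1  1.  -1.2] w 0.0563
((380.3298034667969, 121.25823974609375), (164.26596069335938, 172.7840576171875), 24.9672908782959) [0.48853644 0.29805735 0.055     ] [0.48853552 0.29741157 0.059     ]
t 4.93 tcp [0.5652 0.2593 0.1155] [-180.     0.2   89.6] F [ 0.4 -0.1 -1. ] w 0.0557
```

View pics/w4.png

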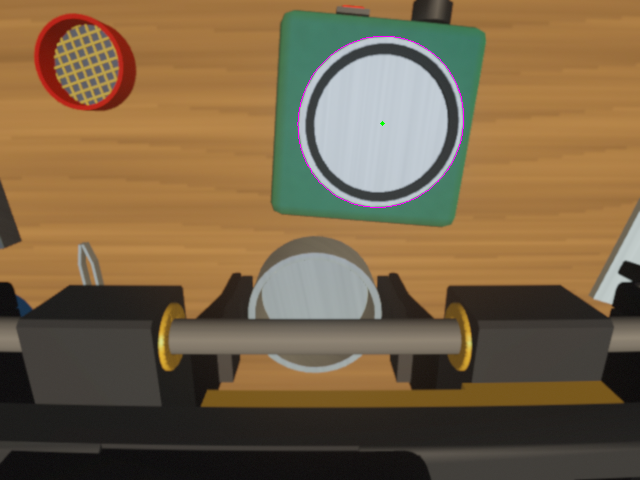

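{"method": "carry_out", "body": {"plan": [{"grip":1,"dp":[0.008,-0.015,0],"rotation":[0,0,0]},{"grip":1,"dp":[0.012,-0.022,0],"rotation":[0,0,0]},{"grip":1,"dp":[0.01,-0.02,0],"rotation":[0,0,0]},{"grip":1,"dp":[0.005,-0.01,0],"rotation":[0,0,0]},{"grip":1,"dp":[0,0,0],"rotation":[0,0,0]},{"grip":1,"dp":[0,0,0],"rotation":[0,0,0]}]}}

```text
time_s: 5.43
tool_pos: [0.5041, 0.283, 0.1104]
tool_rot: [-180.0, 0.9, 88.6]
force: [-0.4, -0.3, -1.0]
grip_width: 0.0556
```

Run:
```python
from h import *
st()
# second view for the seat height: top camera plate ellipse is partly covered, use earlier top view
P=env.camera_params('top'); S=env.camera_params('scene')
import glob
im=cv2.imread('pics/w4.png')[:,:,::-1]
# wrist ellipse measured at w4 with TCP (.5645,.2605)
print('seat tri top+scene', tri([ray(P,(176.0,264.9)),ray(S,(487.2,311.4))]))
print('plane .055 top',onplane(P,(176.0,264.9),.055),'scene',onplane(S,(487.2,311.4),.055))
```

```text
t 5.43 tcp [0.5041 0.283  0.1104] [-180.     0.9   88.6] F [-0.4 -0.3 -1. ] w 0.0556
seat tri top+scene (array([0.48998077, 0.29904493, 0.04622105]), np.float64(0.0006353421041539937))
plane .055 top [0.48861308 0.29718276 0.055     ] scene [0.49562124 0.29802763 0.055     ]
```

{"method": "carry_out", "body": {"plan": [{"grip":1,"dp":[0.006,-0.006,0],"rotation":[0,0.4,-0.6]},{"grip":1,"dp":[0.006,-0.006,0.01],"rotation":[0,0.2,-0.4]},{"grip":1,"dp":[0.003,-0.003,0.01],"rotation":[0,0,0]},{"grip":1,"dp":[0,0,0.008],"rotation":[0,0,0]},{"grip":1,"dp":[0,0,0.003],"rotation":[0,0,0]},{"grip":1,"dp":[0,0,0],"rotation":[0,0,0]},{"grip":1,"dp":[0,0,0],"rotation":[0,0,0]}]}}

```text
time_s: 6.02
tool_pos: [0.4923, 0.2945, 0.0739]
tool_rot: [-180.0, 0.4, 89.3]
force: [-0.0, 0.9, -0.9]
grip_width: 0.056
```

Now down about 8 mm more until contact, with small centring.

{"method": "carry_out", "body": {"plan": [{"grip":1,"dp":[0.003,-0.003,0],"rotation":[0,0.3,-0.4]},{"grip":1,"dp":[0.001,-0.001,0.004],"rotation":[0,0,0]},{"grip":1,"dp":[0,0,0.003],"rotation":[0,0,0]},{"grip":1,"dp":[0,0,0.002],"rotation":[0,0,0]},{"grip":1,"dp":[0,0,0],"rotation":[0,0,0]},{"grip":1,"dp":[0,0,0],"rotation":[0,0,0]}]}}

```text
time_s: 6.52
tool_pos: [0.489, 0.299, 0.0647]
tool_rot: [179.9, 0.0, 89.7]
force: [0.4, -0.0, -0.7]
grip_width: 0.0559
```

{"method": "carry_out", "body": {"plan": [{"grip":1,"dp":[0,0,0.002],"rotation":[0,0,0]},{"grip":1,"dp":[0,0,0.0015],"rotation":[0,0,0]},{"grip":1,"dp":[0,0,0],"rotation":[0,0,0]}]}}

```text
time_s: 6.77
tool_pos: [0.4896, 0.2993, 0.0638]
tool_rot: [179.9, -0.0, 89.7]
force: [0.0, 0.0, -1.0]
grip_width: 0.0558
```

{"method": "carry_out", "body": {"plan": [{"grip":1,"dp":[0,-0.0005,0.003],"rotation":[0,0,0]},{"grip":1,"dp":[0,0,0.002],"rotation":[0,0,0]}]}}

```text
time_s: 6.93
tool_pos: [0.4901, 0.2996, 0.0631]
tool_rot: [179.8, -0.1, 89.7]
force: [-6.3, -2.6, 13.1]
grip_width: 0.0559
```

{"method": "carry_out", "body": {"plan": [{"grip":1,"dp":[0,0,-0.0005],"rotation":[0,0,0]},{"grip":0,"dp":[0,0,0],"rotation":[0,0,0]},{"grip":0,"dp":[0,0,0],"rotation":[0,0,0]},{"grip":0,"dp":[0,0,0],"rotation":[0,0,0]},{"grip":0,"dp":[0,0,0],"rotation":[0,0,0]},{"grip":0,"dp":[0,0,0],"rotation":[0,0,0]},{"grip":0,"dp":[0,0,-0.01],"rotation":[0,0,0]},{"grip":0,"dp":[0,0,-0.02],"rotation":[0,0,0]}]}}

```text
time_s: 7.6
tool_pos: [0.4879, 0.298, 0.0906]
tool_rot: [-179.9, 0.1, 89.7]
force: [0.8, 0.6, -0.9]
grip_width: 0.0854
```

{"method": "carry_out", "body": {"plan": [{"grip":0,"dp":[0,0,-0.03],"rotation":[0,0,0]},{"grip":0,"dp":[0,0,-0.02],"rotation":[0,0,0]},{"grip":0,"dp":[0,0,0],"rotation":[0,0,0]}]}}

```text
time_s: 7.85
tool_pos: [0.4889, 0.2987, 0.1465]
tool_rot: [179.9, 0.0, 89.7]
force: [0.7, 0.2, 1.2]
grip_width: 0.0869
```

Run:
```python
from h import *
st()
p,e=look('black',[.489,.298,.059],110,'w5')   # outside of the rubber ring
print('ring',e, onplane(p,e[0],.058))
p,e=look('steel',[.489,.298,.079],70,'w5b')
print('pan',e, onplane(p,e[0],.079)); st()
```

```text
t 7.85 tcp [0.4889 0.2987 0.1465] [179.9   0.   89.7] F [0.7 0.2 1.2] w 0.0869
ring ((313.8323974609375, 238.20269775390625), (116.33425903320312, 120.51632690429688), 90.66804504394531) [0.48932913 0.29826683 0.058     ]
pan ((314.2597961425781, 237.17294311523438), (131.317138671875, 135.7969970703125), 91.05154418945312) [0.48134103 0.29827829 0.079     ]
t 7.95 tcp [0.4876 0.2978 0.1432] [-179.9    0.2   89.7] F [-0.1 -0.5 -1. ] w 0.0867
```

View pics/w5b.png

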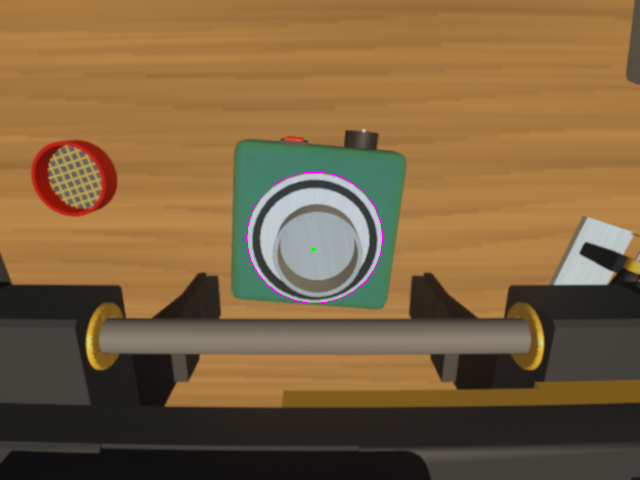

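{"method": "carry_out", "body": {"plan": [{"grip":0,"dp":[-0.025,0,-0.01],"rotation":[0,0,0]},{"grip":0,"dp":[-0.041,-0.003,0],"rotation":[0,0,0]},{"grip":0,"dp":[-0.041,-0.003,0],"rotation":[0,0,0]},{"grip":0,"dp":[-0.041,-0.004,0],"rotation":[0,0,0]},{"grip":0,"dp":[-0.041,-0.004,0],"rotation":[0,0,0]},{"grip":0,"dp":[-0.041,-0.004,0],"rotation":[0,0,0]},{"grip":0,"dp":[-0.041,-0.004,0],"rotation":[0,0,0]},{"grip":0,"dp":[-0.041,-0.004,0],"rotation":[0,0,0]}]}}

```text
time_s: 8.62
tool_pos: [0.4541, -0.0105, 0.144]
tool_rot: [-179.1, 0.2, 90.9]
force: [1.2, 0.2, -0.5]
grip_width: 0.087
```

{"method": "carry_out", "body": {"plan": [{"grip":0,"dp":[-0.03,-0.001,0],"rotation":[-0.4,0,0.4]},{"grip":0,"dp":[-0.03,0,0],"rotation":[-0.3,0,0.3]},{"grip":0,"dp":[-0.025,0,0.005],"rotation":[0,0,0]},{"grip":0,"dp":[-0.012,0,0.01],"rotation":[0,0,0]},{"grip":0,"dp":[-0.005,0,0.01],"rotation":[0,0,0]},{"grip":0,"dp":[0,0,0.01],"rotation":[0,0,0]},{"grip":0,"dp":[0,0,0],"rotation":[0,0,0]}]}}

```text
time_s: 9.2
tool_pos: [0.4441, -0.1274, 0.1005]
tool_rot: [-179.1, 0.3, 89.3]
force: [0.3, -0.1, 0.0]
grip_width: 0.0872
```

```bash
cat > m.py <<'E'
import sys
from h import *
# python3 m.py colour x y name: wrist measurement and moves (tool axes at yaw 90: x=+Y, y=+X, z=-Z)
c,x,y,n=sys.argv[1],float(sys.argv[2]),float(sys.argv[3]),sys.argv[4]
z=float(sys.argv[5]) if len(sys.argv)>5 else .026
r=int(sys.argv[6]) if len(sys.argv)>6 else 110
st(); p,e=look(c,[x,y,z],r,n); q=onplane(p,e[0],z); o=st()
C=-np.array(p['R']).T@p['t']
print('px',np.round(e[0],1),np.round(e[1],1),'at',q.round(4),'diam mm',round(1e3*e[1][1]/p['fx']*(np.array(p['R'])@q+p['t'])[2],1))
d=q-o['tool_pos']; print('tool dx',d[1].round(4),'tool dy',d[0].round(4))
E
python3 m.py yellow .451 -.119 w6
```

```text
t 9.2 tcp [ 0.4441 -0.1274  0.1005] [-179.1    0.3   89.3] F [ 0.3 -0.1  0. ] w 0.0872
t 9.25 tcp [ 0.4446 -0.1272  0.1013] [-179.2    0.3   89.3] F [0.1 0.3 0.4] w 0.0873
px [329.  255.9] [84.2 87. ] at [ 0.451  -0.1184  0.026 ] diam mm 56.2
tool dx 0.0088 tool dy 0.0065
```

{"method": "carry_out", "body": {"plan": [{"grip":0,"dp":[0.005,0.004,0],"rotation":[-0.4,0.2,-0.3]},{"grip":0,"dp":[0.003,0.002,0.01],"rotation":[-0.2,0,-0.2]},{"grip":0,"dp":[0.001,0.001,0.02],"rotation":[0,0,0]},{"grip":0,"dp":[0,0,0.02],"rotation":[0,0,0]},{"grip":0,"dp":[0,0,0.015],"rotation":[0,0,0]},{"grip":0,"dp":[0,0,0.007],"rotation":[0,0,0]},{"grip":0,"dp":[0,0,0],"rotation":[0,0,0]},{"grip":0,"dp":[0,0,0],"rotation":[0,0,0]}]}}

```text
time_s: 9.92
tool_pos: [0.4585, -0.105, 0.0288]
tool_rot: [179.8, -0.1, 91.0]
force: [-0.3, 0.7, -0.3]
grip_width: 0.0869
```

```bash
python3 m.py yellow .451 -.1184 w7 .026 140
```

```text
t 9.92 tcp [ 0.4585 -0.105   0.0288] [ 1.798e+02 -1.000e-01  9.100e+01] F [-0.3  0.7 -0.3] w 0.0869
t 9.97 tcp [ 0.4586 -0.105   0.0291] [179.7  -0.2  91. ] F [-0.   0.5 -0.3] w 0.0868
px [285.5 274.8] [115.8 122.9] at [ 0.4504 -0.1184  0.026 ] diam mm 56.2
tool dx -0.0134 tool dy -0.0082
```

{"method": "carry_out", "body": {"plan": [{"grip":0,"dp":[-0.005,-0.003,0],"rotation":[0,0,0.5]},{"grip":0,"dp":[-0.004,-0.002,0],"rotation":[0,0,0]},{"grip":0,"dp":[0,0,0],"rotation":[0,0,0]},{"grip":0,"dp":[0,0,0],"rotation":[0,0,0]}]}}

```text
time_s: 10.3
tool_pos: [0.4558, -0.1149, 0.0321]
tool_rot: [179.4, -0.2, 90.5]
force: [0.8, 0.2, 0.3]
grip_width: 0.0869
```

{"method": "carry_out", "body": {"plan": [{"grip":0,"dp":[-0.003,-0.004,0.005],"rotation":[0.4,0,0.3]},{"grip":0,"dp":[-0.001,-0.001,0.007],"rotation":[0,0,0]},{"grip":0,"dp":[0,0,0.007],"rotation":[0,0,0]},{"grip":0,"dp":[0,0,0.002],"rotation":[0,0,0]},{"grip":0,"dp":[0,0,0],"rotation":[0,0,0]}]}}

```text
time_s: 10.72
tool_pos: [0.4507, -0.12, 0.0096]
tool_rot: [179.8, -0.2, 90.0]
force: [0.4, 0.1, -0.1]
grip_width: 0.0873
```

{"method": "carry_out", "body": {"plan": [{"grip":0,"dp":[0.001,0,0.0005],"rotation":[0,0,0]},{"grip":1,"dp":[0,0,0],"rotation":[0,0,0]},{"grip":1,"dp":[0,0,0],"rotation":[0,0,0]},{"grip":1,"dp":[0,0,0],"rotation":[0,0,0]},{"grip":1,"dp":[0,0,0],"rotation":[0,0,0]},{"grip":1,"dp":[0,0,0],"rotation":[0,0,0]},{"grip":1,"dp":[0,0,0],"rotation":[0,0,0]}]}}

```text
time_s: 11.3
tool_pos: [0.4507, -0.1186, 0.0087]
tool_rot: [179.8, -0.2, 90.1]
force: [-0.3, 0.9, -0.9]
grip_width: 0.0559
```

{"method": "carry_out", "body": {"plan": [{"grip":1,"dp":[0,0,-0.015],"rotation":[0,0,0]},{"grip":1,"dp":[0,0,-0.03],"rotation":[0,0,0]},{"grip":1,"dp":[0.01,0,-0.035],"rotation":[0,0,0]},{"grip":1,"dp":[0.025,0.003,-0.03],"rotation":[0,0,0]},{"grip":1,"dp":[0.038,0.004,-0.01],"rotation":[0,0,0]},{"grip":1,"dp":[0.041,0.004,0],"rotation":[0,0,0]},{"grip":1,"dp":[0.041,0.004,0],"rotation":[0,0,0]},{"grip":1,"dp":[0.041,0.004,0],"rotation":[0,0,0]}]}}

```text
time_s: 11.97
tool_pos: [0.4696, 0.0727, 0.1354]
tool_rot: [179.8, -0.1, 88.8]
force: [0.6, -0.8, -1.0]
grip_width: 0.0558
```

{"method": "carry_out", "body": {"plan": [{"grip":1,"dp":[0.041,0.004,0],"rotation":[0,0,-0.5]},{"grip":1,"dp":[0.041,0.004,0],"rotation":[0,0,-0.3]},{"grip":1,"dp":[0.041,0.003,0],"rotation":[0,0,0]},{"grip":1,"dp":[0.035,0.003,0],"rotation":[0,0,0]},{"grip":1,"dp":[0.025,0.002,0],"rotation":[0,0,0]},{"grip":1,"dp":[0.012,0.001,0],"rotation":[0,0,0]},{"grip":1,"dp":[0.005,0,0],"rotation":[0,0,0]},{"grip":1,"dp":[0,0,0],"rotation":[0,0,0]}]}}

```text
time_s: 12.63
tool_pos: [0.485, 0.2887, 0.1361]
tool_rot: [179.7, -0.4, 90.4]
force: [0.5, -0.3, -0.7]
grip_width: 0.0557
```

{"method": "carry_out", "body": {"plan": [{"grip":1,"dp":[0.005,0.003,0],"rotation":[0.2,-0.3,0.3]},{"grip":1,"dp":[0.003,0.001,0.006],"rotation":[0,0,0]},{"grip":1,"dp":[0,0,0.01],"rotation":[0,0,0]},{"grip":1,"dp":[0,0,0.01],"rotation":[0,0,0]},{"grip":1,"dp":[0,0,0.006],"rotation":[0,0,0]},{"grip":1,"dp":[0,0,0.002],"rotation":[0,0,0]},{"grip":1,"dp":[0,0,0],"rotation":[0,0,0]}]}}

```text
time_s: 13.22
tool_pos: [0.491, 0.2866, 0.0974]
tool_rot: [-180.0, 0.2, 89.3]
force: [-0.2, 0.7, 0.4]
grip_width: 0.0557
```

```bash
python3 m.py yellow .490 .299 w8 .105 120
```

```text
t 13.22 tcp [0.491  0.2866 0.0974] [-180.     0.2   89.3] F [-0.2  0.7  0.4] w 0.0557
t 13.27 tcp [0.491  0.2866 0.0975] [-179.9    0.2   89.3] F [ 0.1 -0.3 -0.7] w 0.056
px [314.4 308.9] [116.6 134.7] at [0.4947 0.2866 0.105 ] diam mm 59.3
tool dx 0.0001 tool dy 0.0037
```

View pics/w8.png

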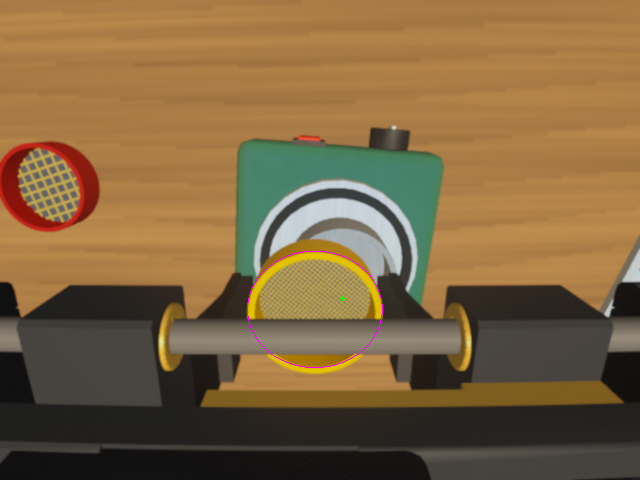

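{"method": "carry_out", "body": {"plan": [{"grip":1,"dp":[0.006,-0.001,0],"rotation":[0,0,-0.3]},{"grip":1,"dp":[0.005,0,0],"rotation":[0,0,0]},{"grip":1,"dp":[0.002,0,0],"rotation":[0,0,0]},{"grip":1,"dp":[0,0,0],"rotation":[0,0,0]},{"grip":1,"dp":[0,0,0],"rotation":[0,0,0]}]}}

```text
time_s: 13.68
tool_pos: [0.4906, 0.302, 0.0989]
tool_rot: [179.9, 0.1, 89.7]
force: [-0.3, 0.7, -0.5]
grip_width: 0.0559
```

Run:
```python
from h import *
o=st(); p=env.camera_params('wrist'); im=env.read_camera('wrist'); cv2.imwrite('pics/w9.png',im[:,:,::-1])
z=o['tool_pos'][2]+.0173
e=ell(im,'yellow',(315,308),120); print('yellow rim',e, onplane(p,e[0],z).round(4))
cv2.imwrite('pics/w9c.png',cv2.resize(im[150:390,195:435,::-1],None,fx=2.5,fy=2.5,interpolation=cv2.INTER_CUBIC))
```

```text
t 13.68 tcp [0.4906 0.302  0.0989] [1.799e+02 1.000e-01 8.970e+01] F [-0.3  0.7 -0.5] w 0.0559
yellow rim ((314.41204833984375, 307.49359130859375), (114.9393081665039, 135.5384521484375), 80.04286193847656) [0.4887 0.302  0.1162]
```

View pics/w9c.png

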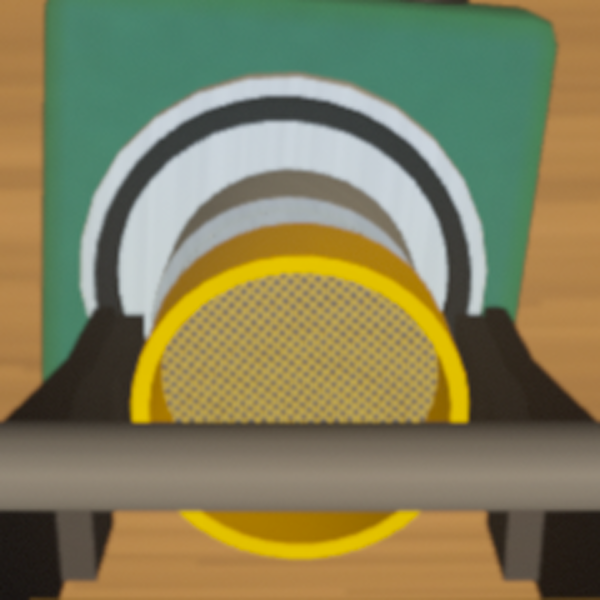

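{"method": "carry_out", "body": {"plan": [{"grip":1,"dp":[-0.002,0,0.002],"rotation":[0,0,0]},{"grip":1,"dp":[-0.001,0,0.004],"rotation":[0,0,0]},{"grip":1,"dp":[0,0,0.004],"rotation":[0,0,0]},{"grip":1,"dp":[0,0,0.002],"rotation":[0,0,0]},{"grip":1,"dp":[0,0,0],"rotation":[0,0,0]}]}}

```text
time_s: 14.15
tool_pos: [0.4908, 0.2983, 0.086]
tool_rot: [179.9, 0.1, 89.7]
force: [0.2, -0.6, -0.7]
grip_width: 0.0557
```

{"method": "carry_out", "body": {"plan": [{"grip":1,"dp":[0.0005,-0.0005,0.003],"rotation":[0,0,0]},{"grip":1,"dp":[0,0,0.003],"rotation":[0,0,0]},{"grip":1,"dp":[0,0,0.002],"rotation":[0,0,0]},{"grip":1,"dp":[0,0,0.001],"rotation":[0,0,0]}]}}

```text
time_s: 14.48
tool_pos: [0.4907, 0.2989, 0.0807]
tool_rot: [179.9, 0.1, 89.6]
force: [0.1, -0.6, 0.8]
grip_width: 0.0558
```

{"method": "carry_out", "body": {"plan": [{"grip":1,"dp":[0,0,0.003],"rotation":[0,0,0]},{"grip":1,"dp":[0,0,0.001],"rotation":[0,0,0]}]}}

```text
time_s: 14.65
tool_pos: [0.4912, 0.2992, 0.0808]
tool_rot: [179.9, -0.0, 89.6]
force: [-0.0, -0.6, -0.8]
grip_width: 0.0557
```

{"method": "carry_out", "body": {"plan": [{"grip":1,"dp":[0,0,0.004],"rotation":[0,0,0]},{"grip":1,"dp":[0,0,0.003],"rotation":[0,0,0]}]}}

```text
time_s: 14.82
tool_pos: [0.4916, 0.2994, 0.0804]
tool_rot: [179.9, -0.1, 89.6]
force: [-8.2, -4.9, 18.5]
grip_width: 0.0554
```

{"method": "carry_out", "body": {"plan": [{"grip":1,"dp":[0,0,-0.001],"rotation":[0,0,0]},{"grip":0,"dp":[0,0,0],"rotation":[0,0,0]},{"grip":0,"dp":[0,0,0],"rotation":[0,0,0]},{"grip":0,"dp":[0,0,0],"rotation":[0,0,0]},{"grip":0,"dp":[0,0,0],"rotation":[0,0,0]},{"grip":0,"dp":[0,0,-0.01],"rotation":[0,0,0]},{"grip":0,"dp":[0,0,-0.03],"rotation":[0,0,0]},{"grip":0,"dp":[0,0,-0.035],"rotation":[0,0,0]}]}}

```text
time_s: 15.48
tool_pos: [0.4866, 0.2964, 0.1499]
tool_rot: [-179.4, 0.5, 89.6]
force: [0.5, 0.2, -0.1]
grip_width: 0.0859
```

```bash
python3 m.py yellow .490 .299 w10 .098 120
```

```text
t 15.48 tcp [0.4866 0.2964 0.1499] [-179.4    0.5   89.6] F [ 0.5  0.2 -0.1] w 0.0859
t 15.53 tcp [0.4903 0.2988 0.1583] [-1.80e+02  1.00e-01  8.96e+01] F [1.6 1.1 5.4] w 0.0861
px [321.4 267.2] [91.3 95.6] at [0.4931 0.3001 0.098 ] diam mm 56.4
tool dx 0.0013 tool dy 0.0028
```

{"method": "carry_out", "body": {"plan": [{"grip":0,"dp":[-0.02,0.01,0],"rotation":[0,0,0]},{"grip":0,"dp":[-0.036,0.018,0],"rotation":[0,0,0]},{"grip":0,"dp":[-0.036,0.019,0],"rotation":[0,0,0]},{"grip":0,"dp":[-0.036,0.019,0],"rotation":[0,0,0]},{"grip":0,"dp":[-0.036,0.019,0],"rotation":[0,0,0]},{"grip":0,"dp":[-0.036,0.019,0],"rotation":[0,0,0]},{"grip":0,"dp":[-0.036,0.019,0],"rotation":[0,0,0]},{"grip":0,"dp":[-0.02,0.01,0.01],"rotation":[0,0,0]}]}}

```text
time_s: 16.2
tool_pos: [0.6309, 0.0472, 0.1597]
tool_rot: [179.0, -0.6, 90.8]
force: [0.4, -0.6, 0.8]
grip_width: 0.0869
```

{"method": "carry_out", "body": {"plan": [{"grip":0,"dp":[-0.008,0.004,0.015],"rotation":[0,0,0]},{"grip":0,"dp":[0,0,0.015],"rotation":[0,0,0]},{"grip":0,"dp":[0,0,0.01],"rotation":[0,0,0]},{"grip":0,"dp":[0,0,0],"rotation":[0,0,0]},{"grip":0,"dp":[0,0,0],"rotation":[0,0,0]}]}}

```text
time_s: 16.62
tool_pos: [0.639, 0.0274, 0.1187]
tool_rot: [178.9, -0.3, 90.0]
force: [-0.8, -0.1, 0.5]
grip_width: 0.087
```

```bash
python3 m.py blue .638 .015 w11 .026 100
```

```text
t 16.62 tcp [0.639  0.0274 0.1187] [178.9  -0.3  90. ] F [-0.8 -0.1  0.5] w 0.087
t 16.67 tcp [0.6389 0.0277 0.1188] [178.9  -0.3  90. ] F [-0.3  0.1 -0.4] w 0.087
px [292.4 230.9] [77.9 79.9] at [0.6372 0.013  0.026 ] diam mm 54.6
tool dx -0.0147 tool dy -0.0017
```

{"method": "carry_out", "body": {"plan": [{"grip":0,"dp":[-0.006,-0.001,0],"rotation":[0.6,-0.2,0]},{"grip":0,"dp":[-0.005,-0.001,0.01],"rotation":[0.3,0,0]},{"grip":0,"dp":[-0.002,0,0.02],"rotation":[0,0,0]},{"grip":0,"dp":[0,0,0.02],"rotation":[0,0,0]},{"grip":0,"dp":[0,0,0.02],"rotation":[0,0,0]},{"grip":0,"dp":[0,0,0.008],"rotation":[0,0,0]},{"grip":0,"dp":[0,0,0],"rotation":[0,0,0]},{"grip":0,"dp":[0,0,0],"rotation":[0,0,0]}]}}

```text
time_s: 17.33
tool_pos: [0.6406, 0.0174, 0.0422]
tool_rot: [179.4, -0.3, 90.5]
force: [0.2, -0.6, -0.3]
grip_width: 0.0867
```

```bash
python3 m.py blue .637 .013 w12 .026 130
```

```text
t 17.33 tcp [0.6406 0.0174 0.0422] [179.4  -0.3  90.5] F [ 0.2 -0.6 -0.3] w 0.0867
t 17.38 tcp [0.6407 0.0175 0.0425] [179.3  -0.3  90.5] F [-0.  -0.5 -0.1] w 0.0866
px [305. 273.] [104.9 111.1] at [0.6371 0.0128 0.026 ] diam mm 54.9
tool dx -0.0047 tool dy -0.0036
```

{"method": "carry_out", "body": {"plan": [{"grip":0,"dp":[-0.003,-0.003,0.004],"rotation":[0.4,-0.2,0.3]},{"grip":0,"dp":[-0.001,0,0.009],"rotation":[0,0,0]},{"grip":0,"dp":[0,0,0.01],"rotation":[0,0,0]},{"grip":0,"dp":[0,0,0.006],"rotation":[0,0,0]},{"grip":0,"dp":[0,0,0.002],"rotation":[0,0,0]},{"grip":0,"dp":[0,0,0],"rotation":[0,0,0]}]}}

```text
time_s: 17.88
tool_pos: [0.6405, 0.0132, 0.0124]
tool_rot: [179.4, -0.1, 90.2]
force: [0.1, 0.1, 0.1]
grip_width: 0.0869
```

{"method": "carry_out", "body": {"plan": [{"grip":0,"dp":[0,-0.003,0.003],"rotation":[0.4,0,0]},{"grip":0,"dp":[0,-0.001,0.001],"rotation":[0,0,0]},{"grip":0,"dp":[0,0,0],"rotation":[0,0,0]},{"grip":0,"dp":[0,0,0],"rotation":[0,0,0]}]}}

```text
time_s: 18.22
tool_pos: [0.636, 0.0133, 0.0078]
tool_rot: [179.9, -0.1, 90.2]
force: [-0.1, -0.8, 0.5]
grip_width: 0.0871
```

{"method": "carry_out", "body": {"plan": [{"grip":0,"dp":[0,0.0015,-0.0015],"rotation":[0,0,0]},{"grip":0,"dp":[0,0,0],"rotation":[0,0,0]},{"grip":1,"dp":[0,0,0],"rotation":[0,0,0]},{"grip":1,"dp":[0,0,0],"rotation":[0,0,0]},{"grip":1,"dp":[0,0,0],"rotation":[0,0,0]},{"grip":1,"dp":[0,0,0],"rotation":[0,0,0]},{"grip":1,"dp":[0,0,0],"rotation":[0,0,0]},{"grip":1,"dp":[0,0,0],"rotation":[0,0,0]}]}}

```text
time_s: 18.88
tool_pos: [0.6387, 0.0134, 0.0108]
tool_rot: [179.7, -0.1, 90.2]
force: [-0.7, 0.4, 0.1]
grip_width: 0.0559
```

{"method": "carry_out", "body": {"plan": [{"grip":1,"dp":[0,0,-0.015],"rotation":[0,0,0]},{"grip":1,"dp":[0,0,-0.03],"rotation":[0,0,0]},{"grip":1,"dp":[0.005,-0.002,-0.035],"rotation":[0,0,0]},{"grip":1,"dp":[0.015,-0.007,-0.035],"rotation":[0,0,0]},{"grip":1,"dp":[0.025,-0.013,-0.02],"rotation":[0,0,0]},{"grip":1,"dp":[0.036,-0.018,-0.005],"rotation":[0,0,0]},{"grip":1,"dp":[0.036,-0.018,0],"rotation":[0,0,0]},{"grip":1,"dp":[0.036,-0.018,0],"rotation":[0,0,0]}]}}

```text
time_s: 19.55
tool_pos: [0.5626, 0.1568, 0.1544]
tool_rot: [179.9, 0.3, 88.8]
force: [0.7, 1.5, -0.6]
grip_width: 0.056
```

{"method": "carry_out", "body": {"plan": [{"grip":1,"dp":[0.036,-0.018,0],"rotation":[0,0.2,-0.5]},{"grip":1,"dp":[0.036,-0.018,0],"rotation":[0,0,-0.3]},{"grip":1,"dp":[0.028,-0.014,0],"rotation":[0,0,0]},{"grip":1,"dp":[0.018,-0.009,0],"rotation":[0,0,0]},{"grip":1,"dp":[0.01,-0.005,0],"rotation":[0,0,0]},{"grip":1,"dp":[0.004,-0.002,0],"rotation":[0,0,0]},{"grip":1,"dp":[0,0,0],"rotation":[0,0,0]},{"grip":1,"dp":[0,0,0],"rotation":[0,0,0]}]}}

```text
time_s: 20.22
tool_pos: [0.4879, 0.3046, 0.1547]
tool_rot: [179.9, -0.2, 90.5]
force: [0.4, -1.0, -0.7]
grip_width: 0.0557
```

{"method": "carry_out", "body": {"plan": [{"grip":1,"dp":[-0.003,0.003,0],"rotation":[0,-0.2,0.3]},{"grip":1,"dp":[-0.001,0.001,0.006],"rotation":[0,0,0]},{"grip":1,"dp":[0,0,0.01],"rotation":[0,0,0]},{"grip":1,"dp":[0,0,0.009],"rotation":[0,0,0]},{"grip":1,"dp":[0,0,0.004],"rotation":[0,0,0]},{"grip":1,"dp":[0,0,0.002],"rotation":[0,0,0]},{"grip":1,"dp":[0,0,0],"rotation":[0,0,0]},{"grip":1,"dp":[0,0,0],"rotation":[0,0,0]}]}}

```text
time_s: 20.88
tool_pos: [0.4968, 0.2902, 0.1184]
tool_rot: [180.0, 0.4, 89.3]
force: [-0.1, -0.4, 0.4]
grip_width: 0.0555
```

```bash
cat > s.py <<'E'
import sys
from h import *
# held piece colour and underside offset h: rim centre of held piece vs TCP
c,h,n=sys.argv[1],float(sys.argv[2]),sys.argv[3]
o=st(); p=env.camera_params('wrist'); im=env.read_camera('wrist')
z=o['tool_pos'][2]-h+.026; e=ell(im,c,(315,300),120); q=onplane(p,e[0],z)
print('held',q.round(4),'minus tcp',(q-o['tool_pos']).round(4))
cv2.imwrite(f'pics/{n}.png',cv2.resize(im[150:390,195:435,::-1],None,fx=2,fy=2,interpolation=cv2.INTER_CUBIC))
E
python3 s.py blue .0108 w13
```

```text
t 20.88 tcp [0.4968 0.2902 0.1184] [180.    0.4  89.3] F [-0.1 -0.4  0.4] w 0.0555
held [0.495  0.2903 0.1336] minus tcp [-0.0018  0.0001  0.0152]
```

View pics/w13.png

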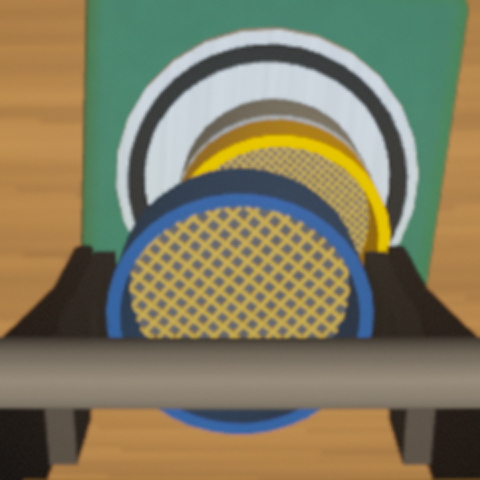

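{"method": "carry_out", "body": {"plan": [{"grip":1,"dp":[0.005,-0.002,0],"rotation":[0,0.2,-0.3]},{"grip":1,"dp":[0.003,-0.001,0],"rotation":[0,0,0]},{"grip":1,"dp":[0.001,0,0],"rotation":[0,0,0]},{"grip":1,"dp":[0,0,0],"rotation":[0,0,0]},{"grip":1,"dp":[0,0,0],"rotation":[0,0,0]}]}}

```text
time_s: 21.35
tool_pos: [0.4937, 0.302, 0.1199]
tool_rot: [179.9, 0.0, 89.8]
force: [-0.7, -0.1, -1.2]
grip_width: 0.0556
```

{"method": "carry_out", "body": {"plan": [{"grip":1,"dp":[-0.002,0,0.003],"rotation":[0,0,0]},{"grip":1,"dp":[-0.0005,0,0.005],"rotation":[0,0,0]},{"grip":1,"dp":[0,0,0.005],"rotation":[0,0,0]},{"grip":1,"dp":[0,0,0.002],"rotation":[0,0,0]},{"grip":1,"dp":[0,0,0],"rotation":[0,0,0]}]}}

```text
time_s: 21.77
tool_pos: [0.4939, 0.2991, 0.1036]
tool_rot: [179.8, 0.0, 89.8]
force: [-0.5, 0.8, -0.3]
grip_width: 0.0557
```

{"method": "carry_out", "body": {"plan": [{"grip":1,"dp":[0,0,0.004],"rotation":[0,0,0]},{"grip":1,"dp":[0,0,0.003],"rotation":[0,0,0]},{"grip":1,"dp":[0,0,0.002],"rotation":[0,0,0]}]}}

```text
time_s: 22.02
tool_pos: [0.4946, 0.2993, 0.1014]
tool_rot: [179.8, -0.1, 89.7]
force: [-3.7, -1.1, 6.2]
grip_width: 0.056
```

{"method": "carry_out", "body": {"plan": [{"grip":1,"dp":[0,0,0],"rotation":[0,0,0]},{"grip":0,"dp":[0,0,0],"rotation":[0,0,0]},{"grip":0,"dp":[0,0,0],"rotation":[0,0,0]},{"grip":0,"dp":[0,0,0],"rotation":[0,0,0]},{"grip":0,"dp":[0,0,0],"rotation":[0,0,0]},{"grip":0,"dp":[0,0,-0.01],"rotation":[0,0,0]},{"grip":0,"dp":[0,0,-0.03],"rotation":[0,0,0]},{"grip":0,"dp":[0,0,-0.03],"rotation":[0,0,0]}]}}

```text
time_s: 22.68
tool_pos: [0.4907, 0.2966, 0.1669]
tool_rot: [-179.6, 0.4, 89.7]
force: [1.4, -0.0, 1.2]
grip_width: 0.0861
```

```bash
python3 m.py blue .490 .299 w14 .117 120
```

```text
t 22.68 tcp [0.4907 0.2966 0.1669] [-179.6    0.4   89.7] F [ 1.4 -0.   1.2] w 0.0861
t 22.73 tcp [0.4937 0.2986 0.1738] [179.9   0.   89.7] F [2.1 1.6 4.6] w 0.0865
px [320.3 262.2] [90.8 96. ] at [0.4935 0.2997 0.117 ] diam mm 55.9
tool dx 0.0012 tool dy -0.0002
```

{"method": "carry_out", "body": {"plan": [{"grip":0,"dp":[-0.02,-0.004,0],"rotation":[0,0,0]},{"grip":0,"dp":[-0.035,-0.008,0],"rotation":[0,0,0]},{"grip":0,"dp":[-0.038,-0.009,0],"rotation":[0,0,0]},{"grip":0,"dp":[-0.035,-0.009,0.01],"rotation":[0,0,0]},{"grip":0,"dp":[-0.022,-0.006,0.02],"rotation":[0,0,0]},{"grip":0,"dp":[-0.01,-0.003,0.02],"rotation":[0,0,0]},{"grip":0,"dp":[-0.004,0,0.015],"rotation":[0,0,0]},{"grip":0,"dp":[0,0,0.005],"rotation":[0,0,0]}]}}

```text
time_s: 23.4
tool_pos: [0.4595, 0.1333, 0.1123]
tool_rot: [178.8, -0.7, 89.9]
force: [-0.5, -0.2, 0.2]
grip_width: 0.0871
```

{"method": "carry_out", "body": {"plan": [{"grip":0,"dp":[0,0,0],"rotation":[0,0,0]},{"grip":0,"dp":[0,0,0],"rotation":[0,0,0]},{"grip":0,"dp":[0,0,0],"rotation":[0,0,0]}]}}

```text
time_s: 23.65
tool_pos: [0.4598, 0.134, 0.1131]
tool_rot: [178.8, -0.7, 89.9]
force: [0.2, 0.3, -0.4]
grip_width: 0.087
```

```bash
python3 m.py red .451 .1166 w15 .026 100
```

```text
t 23.65 tcp [0.4598 0.134  0.1131] [178.8  -0.7  89.9] F [ 0.2  0.3 -0.4] w 0.087
t 23.7 tcp [0.46   0.1343 0.1133] [178.8  -0.7  89.9] F [ 0.2  0.5 -0.4] w 0.0873
px [286.8 222.1] [81.9 82.1] at [0.4501 0.1169 0.026 ] diam mm 54.4
tool dx -0.0174 tool dy -0.0099
```

{"method": "carry_out", "body": {"plan": [{"grip":0,"dp":[-0.006,-0.004,0],"rotation":[0.6,-0.4,0]},{"grip":0,"dp":[-0.005,-0.003,0.01],"rotation":[0.3,-0.2,0]},{"grip":0,"dp":[-0.003,-0.002,0.02],"rotation":[0,0,0]},{"grip":0,"dp":[0,0,0.02],"rotation":[0,0,0]},{"grip":0,"dp":[0,0,0.016],"rotation":[0,0,0]},{"grip":0,"dp":[0,0,0.006],"rotation":[0,0,0]},{"grip":0,"dp":[0,0,0],"rotation":[0,0,0]},{"grip":0,"dp":[0,0,0],"rotation":[0,0,0]}]}}

```text
time_s: 24.37
tool_pos: [0.4533, 0.1213, 0.0402]
tool_rot: [179.5, -0.2, 90.2]
force: [-0.3, 0.2, 0.4]
grip_width: 0.0871
```

```bash
python3 m.py red .450 .1169 w16 .026 130
```

```text
t 24.37 tcp [0.4533 0.1213 0.0402] [179.5  -0.2  90.2] F [-0.3  0.2  0.4] w 0.0871
t 24.42 tcp [0.4534 0.1214 0.0405] [179.5  -0.2  90.2] F [-0.2  0.4  0.4] w 0.0869
px [304.7 273.9] [110.8 112.6] at [0.4494 0.1166 0.026 ] diam mm 55.0
tool dx -0.0048 tool dy -0.004
```

{"method": "carry_out", "body": {"plan": [{"grip":0,"dp":[-0.003,-0.004,0.003],"rotation":[0.4,-0.1,0]},{"grip":0,"dp":[-0.001,-0.001,0.008],"rotation":[0,0,0]},{"grip":0,"dp":[0,0,0.009],"rotation":[0,0,0]},{"grip":0,"dp":[0,0,0.006],"rotation":[0,0,0]},{"grip":0,"dp":[0,0,0.003],"rotation":[0,0,0]},{"grip":0,"dp":[0,0,0],"rotation":[0,0,0]},{"grip":0,"dp":[0,0,0],"rotation":[0,0,0]}]}}

```text
time_s: 25.0
tool_pos: [0.4502, 0.1178, 0.011]
tool_rot: [179.6, -0.2, 90.2]
force: [0.6, 0.1, 0.3]
grip_width: 0.087
```

{"method": "carry_out", "body": {"plan": [{"grip":0,"dp":[-0.001,0,0.001],"rotation":[0.3,0,0]},{"grip":1,"dp":[0,0,0],"rotation":[0,0,0]},{"grip":1,"dp":[0,0,0],"rotation":[0,0,0]},{"grip":1,"dp":[0,0,0],"rotation":[0,0,0]},{"grip":1,"dp":[0,0,0],"rotation":[0,0,0]},{"grip":1,"dp":[0,0,0],"rotation":[0,0,0]},{"grip":1,"dp":[0,0,0],"rotation":[0,0,0]}]}}

```text
time_s: 25.58
tool_pos: [0.4511, 0.117, 0.0107]
tool_rot: [179.9, -0.2, 90.2]
force: [-0.1, -0.2, -0.7]
grip_width: 0.0556
```

{"method": "carry_out", "body": {"plan": [{"grip":1,"dp":[0,0,-0.015],"rotation":[0,0,0]},{"grip":1,"dp":[0,0,-0.035],"rotation":[0,0,0]},{"grip":1,"dp":[0,0,-0.04],"rotation":[0,0,0]},{"grip":1,"dp":[0.01,0.003,-0.04],"rotation":[0,0,0]},{"grip":1,"dp":[0.02,0.005,-0.03],"rotation":[0,0,0]},{"grip":1,"dp":[0.034,0.008,-0.01],"rotation":[0,0,0]},{"grip":1,"dp":[0.034,0.008,0],"rotation":[0,0,0]},{"grip":1,"dp":[0.03,0.007,0],"rotation":[0,0,0]}]}}

```text
time_s: 26.25
tool_pos: [0.4807, 0.2399, 0.1882]
tool_rot: [-179.9, -0.1, 89.4]
force: [-0.0, 0.9, -0.9]
grip_width: 0.056
```

{"method": "carry_out", "body": {"plan": [{"grip":1,"dp":[0.022,0.004,0],"rotation":[0,0,-0.3]},{"grip":1,"dp":[0.016,0.003,0],"rotation":[0,0,0]},{"grip":1,"dp":[0.01,0.002,0.005],"rotation":[0,0,0]},{"grip":1,"dp":[0.005,0.001,0.006],"rotation":[0,0,0]},{"grip":1,"dp":[0.001,0,0.006],"rotation":[0,0,0]},{"grip":1,"dp":[0,0,0.005],"rotation":[0,0,0]},{"grip":1,"dp":[0,0,0],"rotation":[0,0,0]},{"grip":1,"dp":[0,0,0],"rotation":[0,0,0]}]}}

```text
time_s: 26.92
tool_pos: [0.4898, 0.3013, 0.1625]
tool_rot: [-179.8, -0.1, 90.0]
force: [-0.3, -0.4, 0.2]
grip_width: 0.0557
```

{"method": "carry_out", "body": {"plan": [{"grip":1,"dp":[-0.001,0.002,0.003],"rotation":[0,0,0]},{"grip":1,"dp":[0,0.001,0.006],"rotation":[0,0,0]},{"grip":1,"dp":[0,0,0.008],"rotation":[0,0,0]},{"grip":1,"dp":[0,0,0.006],"rotation":[0,0,0]},{"grip":1,"dp":[0,0,0.003],"rotation":[0,0,0]},{"grip":1,"dp":[0,0,0],"rotation":[0,0,0]},{"grip":1,"dp":[0,0,0],"rotation":[0,0,0]}]}}

```text
time_s: 27.5
tool_pos: [0.4938, 0.296, 0.1337]
tool_rot: [-179.8, -0.1, 89.7]
force: [-0.3, -0.2, -0.1]
grip_width: 0.0558
```

```bash
python3 s.py red .0107 w17
```

```text
t 27.5 tcp [0.4938 0.296  0.1337] [-1.798e+02 -1.000e-01  8.970e+01] F [-0.3 -0.2 -0.1] w 0.0558
held [0.4935 0.296  0.149 ] minus tcp [-0.0003 -0.      0.0153]
```

View pics/w17.png

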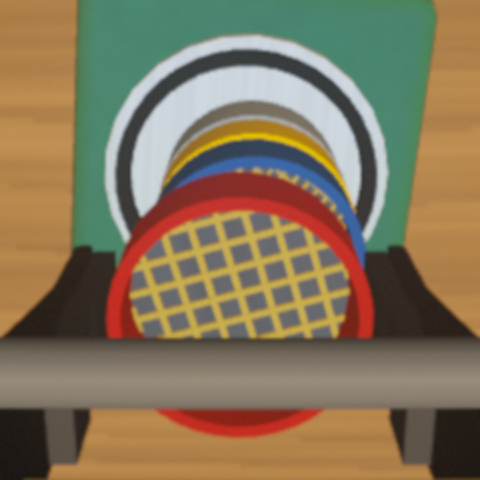

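{"method": "carry_out", "body": {"plan": [{"grip":1,"dp":[0.002,0,0.001],"rotation":[0,0,0]},{"grip":1,"dp":[0.001,0,0.003],"rotation":[0,0,0]},{"grip":1,"dp":[0,0,0.003],"rotation":[0,0,0]},{"grip":1,"dp":[0,0,0.001],"rotation":[0,0,0]},{"grip":1,"dp":[0,0,0],"rotation":[0,0,0]}]}}

```text
time_s: 27.97
tool_pos: [0.4941, 0.3004, 0.126]
tool_rot: [-179.8, -0.1, 89.8]
force: [0.2, 0.9, -0.5]
grip_width: 0.0557
```

{"method": "carry_out", "body": {"plan": [{"grip":1,"dp":[-0.001,-0.0005,0.003],"rotation":[0,0,0]},{"grip":1,"dp":[0,0,0.003],"rotation":[0,0,0]},{"grip":1,"dp":[0,0,0.003],"rotation":[0,0,0]},{"grip":1,"dp":[0,0,0.002],"rotation":[0,0,0]}]}}

```text
time_s: 28.3
tool_pos: [0.4947, 0.2997, 0.1208]
tool_rot: [-180.0, -0.2, 89.8]
force: [-3.8, -1.8, 8.1]
grip_width: 0.0563
```

{"method": "carry_out", "body": {"plan": [{"grip":1,"dp":[0,0,0],"rotation":[0,0,0]},{"grip":0,"dp":[0,0,0],"rotation":[0,0,0]},{"grip":0,"dp":[0,0,0],"rotation":[0,0,0]},{"grip":0,"dp":[0,0,0],"rotation":[0,0,0]},{"grip":0,"dp":[0,0,0],"rotation":[0,0,0]},{"grip":0,"dp":[0,0,-0.01],"rotation":[0,0,0]},{"grip":0,"dp":[0,0,-0.03],"rotation":[0,0,0]},{"grip":0,"dp":[0,0,-0.03],"rotation":[0,0,0]}]}}

```text
time_s: 28.97
tool_pos: [0.4908, 0.2966, 0.1863]
tool_rot: [-179.4, 0.2, 89.8]
force: [0.2, 0.9, 1.3]
grip_width: 0.0856
```

```bash
python3 m.py red .4925 .2995 w18 .136 120
```

```text
t 28.97 tcp [0.4908 0.2966 0.1863] [-179.4    0.2   89.8] F [0.2 0.9 1.3] w 0.0856
t 29.02 tcp [0.4938 0.2985 0.1932] [-1.798e+02 -1.000e-01  8.970e+01] F [2.1 1.  3.7] w 0.0864
px [320.3 262.1] [94.5 95. ] at [0.4935 0.2999 0.136 ] diam mm 55.3
tool dx 0.0014 tool dy -0.0003
```

{"method": "carry_out", "body": {"plan": [{"grip":0,"dp":[-0.02,0.005,0],"rotation":[0,0,0]},{"grip":0,"dp":[-0.039,0.01,0],"rotation":[0,0,0]},{"grip":0,"dp":[-0.04,0.01,0],"rotation":[0,0,0]},{"grip":0,"dp":[-0.04,0.01,0],"rotation":[0,0,0]},{"grip":0,"dp":[-0.04,0.01,0],"rotation":[0,0,0]},{"grip":0,"dp":[-0.04,0.01,0],"rotation":[0,0,0]},{"grip":0,"dp":[-0.04,0.01,0],"rotation":[0,0,0]},{"grip":0,"dp":[-0.04,0.01,0],"rotation":[0,0,0]}]}}

```text
time_s: 29.68
tool_pos: [0.5728, 0.0086, 0.2005]
tool_rot: [179.4, -0.9, 91.2]
force: [0.6, 0.7, -0.4]
grip_width: 0.0869
```

{"method": "carry_out", "body": {"plan": [{"grip":0,"dp":[-0.04,0.01,0],"rotation":[0.3,-0.4,0.5]},{"grip":0,"dp":[-0.04,0.01,0],"rotation":[0,-0.3,0.3]},{"grip":0,"dp":[-0.04,0.01,0],"rotation":[0,0,0]},{"grip":0,"dp":[-0.034,0.009,0.01],"rotation":[0,0,0]},{"grip":0,"dp":[-0.022,0.005,0.015],"rotation":[0,0,0]},{"grip":0,"dp":[-0.01,0.002,0.02],"rotation":[0,0,0]},{"grip":0,"dp":[-0.003,0,0.015],"rotation":[0,0,0]},{"grip":0,"dp":[0,0,0.006],"rotation":[0,0,0]}]}}

```text
time_s: 30.35
tool_pos: [0.6242, -0.201, 0.1395]
tool_rot: [178.9, 0.3, 89.5]
force: [-0.7, 0.9, 0.3]
grip_width: 0.0866
```

{"method": "carry_out", "body": {"plan": [{"grip":0,"dp":[0,0,0],"rotation":[0,0,0]},{"grip":0,"dp":[0,0,0],"rotation":[0,0,0]}]}}

```text
time_s: 30.52
tool_pos: [0.6233, -0.2008, 0.1384]
tool_rot: [179.1, 0.3, 89.5]
force: [0.1, -0.1, -0.2]
grip_width: 0.0868
```

```bash
python3 m.py steel .625 -.208 w19 .011 100; python3 m.py black .625 -.208 w20 .035 50
```

```text
t 30.52 tcp [ 0.6233 -0.2008  0.1384] [179.1   0.3  89.5] F [ 0.1 -0.1 -0.2] w 0.0868
t 30.57 tcp [ 0.6235 -0.2004  0.1386] [179.1   0.3  89.5] F [0.5 1.  0. ] w 0.0872
px [307.2 222.8] [69.6 71.9] at [ 0.6248 -0.207   0.011 ] diam mm 55.4
tool dx -0.0066 tool dy 0.0014
t 30.57 tcp [ 0.6235 -0.2004  0.1386] [179.1   0.3  89.5] F [0.5 1.  0. ] w 0.0872
t 30.62 tcp [ 0.6238 -0.2002  0.139 ] [179.    0.3  89.5] F [0.3 0.5 0.8] w 0.0868
px [306.2 224. ] [18.7 20.2] at [ 0.6194 -0.2066  0.035 ] diam mm 14.3
tool dx -0.0065 tool dy -0.0044
```

View pics/w20.png

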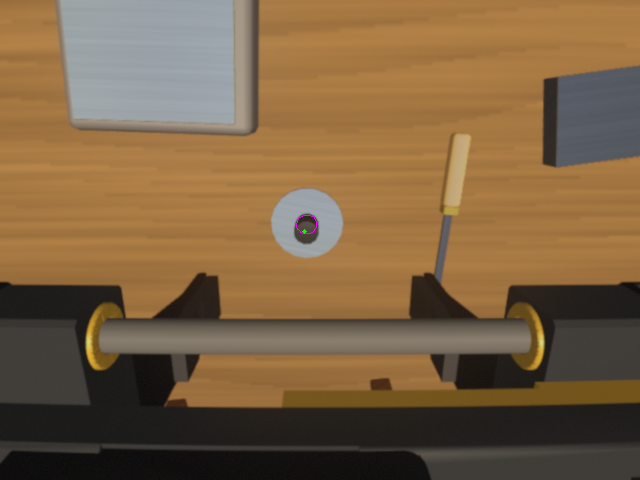

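{"method": "carry_out", "body": {"plan": [{"grip":0,"dp":[-0.004,0.001,0],"rotation":[0.5,0.2,-0.3]},{"grip":0,"dp":[-0.002,0,0.015],"rotation":[0.2,0,0]},{"grip":0,"dp":[0,0,0.025],"rotation":[0,0,0]},{"grip":0,"dp":[0,0,0.025],"rotation":[0,0,0]},{"grip":0,"dp":[0,0,0.018],"rotation":[0,0,0]},{"grip":0,"dp":[0,0,0.008],"rotation":[0,0,0]},{"grip":0,"dp":[0,0,0],"rotation":[0,0,0]},{"grip":0,"dp":[0,0,0],"rotation":[0,0,0]}]}}

```text
time_s: 31.28
tool_pos: [0.6311, -0.2033, 0.0475]
tool_rot: [179.2, 0.1, 90.3]
force: [0.2, -0.0, 0.5]
grip_width: 0.087
```

```bash
python3 m.py steel .6248 -.207 w21 .011 110
```

```text
t 31.28 tcp [ 0.6311 -0.2033  0.0475] [1.792e+02 1.000e-01 9.030e+01] F [ 0.2 -0.   0.5] w 0.087
t 31.33 tcp [ 0.6312 -0.2033  0.0478] [1.792e+02 1.000e-01 9.030e+01] F [-0.2 -0.2 -0.3] w 0.0867
px [307.6 252.9] [ 96.8 102.4] at [ 0.6245 -0.2071  0.011 ] diam mm 55.4
tool dx -0.0038 tool dy -0.0068
```

{"method": "carry_out", "body": {"plan": [{"grip":0,"dp":[-0.003,-0.005,0.003],"rotation":[0.5,0,0.2]},{"grip":0,"dp":[-0.001,-0.002,0.008],"rotation":[0,0,0]},{"grip":0,"dp":[0,0,0.009],"rotation":[0,0,0]},{"grip":0,"dp":[0,0,0.007],"rotation":[0,0,0]},{"grip":0,"dp":[0,0,0.003],"rotation":[0,0,0]},{"grip":0,"dp":[0,0,0],"rotation":[0,0,0]},{"grip":0,"dp":[0,0,0],"rotation":[0,0,0]}]}}

```text
time_s: 31.92
tool_pos: [0.6264, -0.209, 0.0189]
tool_rot: [179.4, 0.2, 90.1]
force: [0.3, -1.1, 0.4]
grip_width: 0.087
```

{"method": "carry_out", "body": {"plan": [{"grip":0.3,"dp":[0.0015,-0.001,0.002],"rotation":[0.4,0,0]},{"grip":1,"dp":[0,0,0],"rotation":[0,0,0]},{"grip":1,"dp":[0,0,0],"rotation":[0,0,0]},{"grip":1,"dp":[0,0,0],"rotation":[0,0,0]},{"grip":1,"dp":[0,0,0],"rotation":[0,0,0]},{"grip":1,"dp":[0,0,0],"rotation":[0,0,0]},{"grip":1,"dp":[0,0,0],"rotation":[0,0,0]},{"grip":1,"dp":[0,0,0],"rotation":[0,0,0]}]}}

```text
time_s: 32.58
tool_pos: [0.6265, -0.2072, 0.0178]
tool_rot: [179.7, 0.2, 90.1]
force: [-0.0, 0.8, -0.2]
grip_width: 0.0414
```

{"method": "carry_out", "body": {"plan": [{"grip":1,"dp":[0,0,0],"rotation":[0,0,0]},{"grip":1,"dp":[0,0,0],"rotation":[0,0,0]},{"grip":1,"dp":[0,0,0],"rotation":[0,0,0]},{"grip":1,"dp":[0,0,0],"rotation":[0,0,0]},{"grip":1,"dp":[0,0,0],"rotation":[0,0,0]},{"grip":1,"dp":[0,0,0],"rotation":[0,0,0]}]}}

```text
time_s: 33.08
tool_pos: [0.6265, -0.2073, 0.018]
tool_rot: [179.7, 0.2, 90.1]
force: [0.1, -0.4, -0.3]
grip_width: 0.0169
```

{"method": "carry_out", "body": {"plan": [{"grip":1,"dp":[0,0,0],"rotation":[0,0,0]},{"grip":1,"dp":[0,0,-0.01],"rotation":[0,0,0]},{"grip":1,"dp":[0,0,-0.02],"rotation":[0,0,0]},{"grip":1,"dp":[0,0,-0.02],"rotation":[0,0,0]},{"grip":1,"dp":[0,0,0],"rotation":[0,0,0]},{"grip":1,"dp":[0,0,0],"rotation":[0,0,0]}]}}

```text
time_s: 33.58
tool_pos: [0.6246, -0.2068, 0.0698]
tool_rot: [179.9, 0.1, 90.1]
force: [-1.2, -0.2, -1.8]
grip_width: 0.0172
```

```bash
python3 m.py steel .6248 -.207 w22 .05 110
```

```text
t 33.58 tcp [ 0.6246 -0.2068  0.0698] [1.799e+02 1.000e-01 9.010e+01] F [-1.2 -0.2 -1.8] w 0.0172
t 33.63 tcp [ 0.6251 -0.207   0.0701] [179.8   0.2  90.1] F [-0.2  0.2 -0.3] w 0.0173
px [314.6 281.9] [106.1 116.5] at [ 0.6272 -0.2067  0.05  ] diam mm 59.1
tool dx 0.0003 tool dy 0.0022
```

View pics/w22.png

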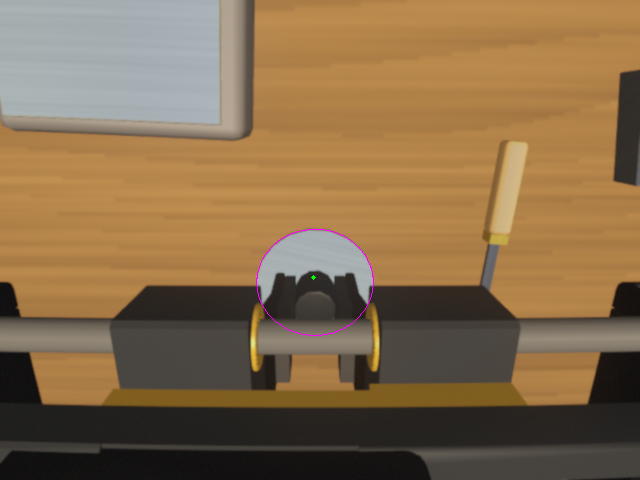

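{"method": "carry_out", "body": {"plan": [{"grip":1,"dp":[0,0,-0.02],"rotation":[0,0,0]},{"grip":1,"dp":[0.005,-0.001,-0.03],"rotation":[0,0,0]},{"grip":1,"dp":[0.015,-0.004,-0.032],"rotation":[0,0,0]},{"grip":1,"dp":[0.028,-0.007,-0.025],"rotation":[0,0,0]},{"grip":1,"dp":[0.037,-0.01,-0.01],"rotation":[0,0,0]},{"grip":1,"dp":[0.039,-0.01,0],"rotation":[0,0,0]},{"grip":1,"dp":[0.039,-0.01,0],"rotation":[0,0,0]},{"grip":1,"dp":[0.039,-0.01,0],"rotation":[0,0,0]}]}}

```text
time_s: 34.3
tool_pos: [0.5686, -0.0112, 0.1838]
tool_rot: [-179.6, 0.5, 88.8]
force: [0.9, 0.1, -1.1]
grip_width: 0.0172
```

{"method": "carry_out", "body": {"plan": [{"grip":1,"dp":[0.039,-0.009,-0.003],"rotation":[0,0.2,-0.5]},{"grip":1,"dp":[0.039,-0.009,-0.003],"rotation":[0,0,-0.3]},{"grip":1,"dp":[0.039,-0.009,0],"rotation":[0,0,0]},{"grip":1,"dp":[0.039,-0.009,0],"rotation":[0,0,0]},{"grip":1,"dp":[0.039,-0.009,0],"rotation":[0,0,0]},{"grip":1,"dp":[0.036,-0.009,0],"rotation":[0,0,0]},{"grip":1,"dp":[0.028,-0.007,0],"rotation":[0,0,0]},{"grip":1,"dp":[0.016,-0.004,0],"rotation":[0,0,0]}]}}

```text
time_s: 34.97
tool_pos: [0.4947, 0.2821, 0.1828]
tool_rot: [-179.2, 0.3, 90.1]
force: [-0.2, 0.4, -1.1]
grip_width: 0.0172
```

{"method": "carry_out", "body": {"plan": [{"grip":1,"dp":[0.006,0,0],"rotation":[-0.3,0.2,0]},{"grip":1,"dp":[0.002,0,0],"rotation":[0,0,0]},{"grip":1,"dp":[0,0,0.003],"rotation":[0,0,0]},{"grip":1,"dp":[0,0,0.004],"rotation":[0,0,0]},{"grip":1,"dp":[0,0,0.002],"rotation":[0,0,0]},{"grip":1,"dp":[0,0,0],"rotation":[0,0,0]},{"grip":1,"dp":[0,0,0],"rotation":[0,0,0]}]}}

```text
time_s: 35.55
tool_pos: [0.4934, 0.2881, 0.1688]
tool_rot: [-179.2, 0.3, 90.1]
force: [-0.1, 0.5, -1.0]
grip_width: 0.0171
```

{"method": "carry_out", "body": {"plan": [{"grip":1,"dp":[0.006,0.001,0],"rotation":[-0.5,0.2,0]},{"grip":1,"dp":[0.004,0,0],"rotation":[-0.2,0,0]},{"grip":1,"dp":[0.002,0,0.002],"rotation":[0,0,0]},{"grip":1,"dp":[0,0,0.003],"rotation":[0,0,0]},{"grip":1,"dp":[0,0,0.002],"rotation":[0,0,0]},{"grip":1,"dp":[0,0,0],"rotation":[0,0,0]},{"grip":1,"dp":[0,0,0],"rotation":[0,0,0]}]}}

```text
time_s: 36.13
tool_pos: [0.4958, 0.2994, 0.1616]
tool_rot: [180.0, 0.1, 89.8]
force: [-0.1, 0.5, -0.2]
grip_width: 0.0173
```

Run:
```python
from h import *
o=st(); p=env.camera_params('wrist'); im=env.read_camera('wrist')
for c in('red',):
    m=mask(im,c); v,u=np.nonzero(m[150:400,150:480]); print(c,'cols',u.min()+150,u.max()+150,'rows',v.min()+150,v.max()+150)
m=mask(im,'steel'); 
cv2.imwrite('pics/w23.png',cv2.resize(im[150:390,195:435,::-1],None,fx=2,fy=2,interpolation=cv2.INTER_CUBIC))
```

```text
t 36.13 tcp [0.4958 0.2994 0.1616] [1.80e+02 1.00e-01 8.98e+01] F [-0.1  0.5 -0.2] w 0.0173
red cols 267 363 rows 215 251
```

View pics/w23.png

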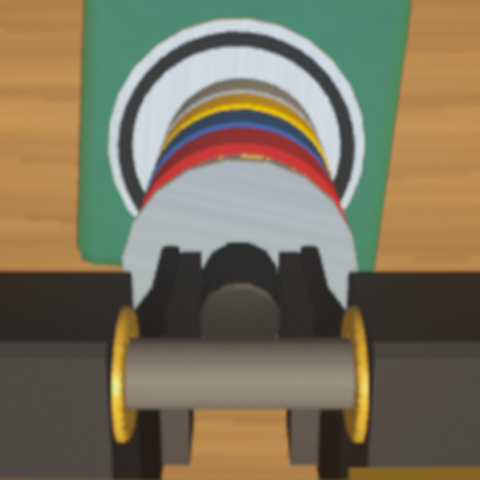

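{"method": "carry_out", "body": {"plan": [{"grip":1,"dp":[0,-0.001,0.003],"rotation":[0,0,0]},{"grip":1,"dp":[0,0,0.005],"rotation":[0,0,0]},{"grip":1,"dp":[0,0,0.004],"rotation":[0,0,0]},{"grip":1,"dp":[0,0,0.001],"rotation":[0,0,0]},{"grip":1,"dp":[0,0,0],"rotation":[0,0,0]}]}}

```text
time_s: 36.6
tool_pos: [0.4946, 0.2992, 0.1471]
tool_rot: [180.0, 0.1, 89.8]
force: [-0.4, -0.9, -0.0]
grip_width: 0.0172
```

{"method": "carry_out", "body": {"plan": [{"grip":1,"dp":[0,0,0.003],"rotation":[0,0,0]},{"grip":1,"dp":[0,0,0.003],"rotation":[0,0,0]}]}}

```text
time_s: 36.77
tool_pos: [0.4963, 0.3, 0.1469]
tool_rot: [179.8, -0.1, 89.8]
force: [-5.3, -3.6, 17.3]
grip_width: 0.0171
```

{"method": "carry_out", "body": {"plan": [{"grip":1,"dp":[0,0,-0.0005],"rotation":[0,0,0]},{"grip":0.5,"dp":[0,0,0],"rotation":[0,0,0]},{"grip":0.5,"dp":[0,0,0],"rotation":[0,0,0]},{"grip":0.5,"dp":[0,0,0],"rotation":[0,0,0]},{"grip":0.5,"dp":[0,0,0],"rotation":[0,0,0]},{"grip":0.5,"dp":[0,0,0],"rotation":[0,0,0]}]}}

```text
time_s: 37.27
tool_pos: [0.4975, 0.3005, 0.1494]
tool_rot: [179.6, -0.2, 89.8]
force: [0.6, 0.2, -0.5]
grip_width: 0.0403
```

{"method": "carry_out", "body": {"plan": [{"grip":0.5,"dp":[0,0,-0.01],"rotation":[0,0,0]},{"grip":0.5,"dp":[0,0,-0.025],"rotation":[0,0,0]},{"grip":0.5,"dp":[0,0,-0.03],"rotation":[0,0,0]},{"grip":0.5,"dp":[0,0,-0.03],"rotation":[0,0,0]},{"grip":0.5,"dp":[-0.03,0,0],"rotation":[0,0,0]},{"grip":0.5,"dp":[-0.04,0,0],"rotation":[0,0,0]},{"grip":0.5,"dp":[-0.04,0,0],"rotation":[0,0,0]},{"grip":0.5,"dp":[-0.04,0,0],"rotation":[0,0,0]}]}}

```text
time_s: 37.93
tool_pos: [0.4942, 0.1572, 0.2504]
tool_rot: [179.7, -0.4, 91.0]
force: [0.6, -0.1, 0.3]
grip_width: 0.0435
```

{"method": "carry_out", "body": {"plan": [{"grip":0.5,"dp":[-0.04,0,0],"rotation":[0,0,0]},{"grip":0.5,"dp":[-0.04,0,0],"rotation":[0,0,0]},{"grip":0.5,"dp":[-0.04,0,0],"rotation":[0,0,0]},{"grip":0.5,"dp":[-0.025,0,0],"rotation":[0,0,0]},{"grip":0.5,"dp":[-0.01,0,0],"rotation":[0,0,0]},{"grip":0.5,"dp":[0,0,0],"rotation":[0,0,0]}]}}

```text
time_s: 38.43
tool_pos: [0.496, -0.0151, 0.255]
tool_rot: [179.3, -0.4, 90.2]
force: [-0.2, 0.5, 0.3]
grip_width: 0.0434
```

Run:
```python
from h import *
st(); out=[]
import json
for n,(u,v) in {'scene':(490,300),'top':(170,262)}.items():
    im=env.read_camera(n)[:,:,::-1]; cv2.imwrite(f'pics/{n}9.png',im)
    out.append(cv2.resize(im[v-65:v+65,u-65:u+65],None,fx=3,fy=3,interpolation=cv2.INTER_CUBIC))
cv2.imwrite('pics/final.png',cv2.hconcat(out))
```

```text
t 38.43 tcp [ 0.496  -0.0151  0.255 ] [179.3  -0.4  90.2] F [-0.2  0.5  0.3] w 0.0434
```

View pics/final.png

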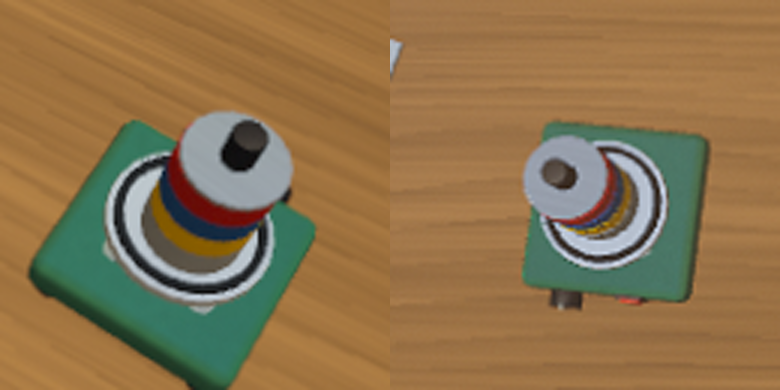

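Run:
```python
from h import *
P={n:env.camera_params(n) for n in('scene','top')}; a={n:cv2.imread(f'pics/{n}9.png')[:,:,::-1].copy() for n in P}
b=cv2.imread('pics/top0.png'); c=cv2.imread('pics/top9.png')
m=[cv2.fitEllipse(cv2.convexHull(max(cv2.findContours(((mask(a[n],'steel')>0)*255).astype(np.uint8)[v-22:v+22,u-22:u+22].copy(),0,1,offset=(u-22,v-22))[0],key=cv2.contourArea))) for n,(u,v) in {'scene':(504,279),'top':(164,256)}.items()]
print([np.round(e[:2],1).tolist() for e in m], tri([ray(P['scene'],m[0][0]),ray(P['top'],m[1][0])]))
for n,(u,v,r) in {'block':(315,244,20),'tweezers':(276,205,30),'file':(358,212,32),'tin':(317,291,12)}.items():
    print(n, cv2.absdiff(b,c)[v-r:v+r,u-r:u+r].mean().round(1))
```

```text
[[[503.3, 288.1], [30.9, 38.9]], [[167.2, 258.2], [35.8, 41.2]]] (array([0.49115263, 0.29803293, 0.12769938]), np.float64(0.0029826434408560133))
block 22.7
tweezers 13.3
file 16.5
tin 18.8
```

{"method": "carry_out", "body": {"plan": [{"grip":0.5,"dp":[-0.03,0,0],"rotation":[0,0,0]},{"grip":0.5,"dp":[-0.04,0,0],"rotation":[0,0,0]},{"grip":0.5,"dp":[-0.04,0,0],"rotation":[0,0,0]},{"grip":0.5,"dp":[-0.04,-0.005,0],"rotation":[0,0,0]},{"grip":0.5,"dp":[-0.04,-0.01,0],"rotation":[0,0,0]},{"grip":0.5,"dp":[-0.04,-0.01,0],"rotation":[0,0,0]},{"grip":0.5,"dp":[-0.04,-0.01,0],"rotation":[0,0,0]},{"grip":0.5,"dp":[-0.03,-0.01,0],"rotation":[0,0,0]}]}}

```text
time_s: 39.2
tool_pos: [0.473, -0.2879, 0.2489]
tool_rot: [179.2, -1.0, 94.0]
force: [-0.7, -0.2, 1.1]
grip_width: 0.0439
```

{"method": "carry_out", "body": {"plan": [{"grip":0.5,"dp":[-0.03,-0.01,0],"rotation":[0,0,0]},{"grip":0.5,"dp":[-0.02,-0.01,0],"rotation":[0,0,0]},{"grip":0.5,"dp":[0,0,0],"rotation":[0,0,0]},{"grip":0.5,"dp":[0,0,0],"rotation":[0,0,0]}]}}

```text
time_s: 39.53
tool_pos: [0.46, -0.3391, 0.2461]
tool_rot: [179.3, -1.0, 94.3]
force: [0.5, 0.5, 0.5]
grip_width: 0.0435
```

Run:
```python
from h import *
st()
P={n:env.camera_params(n) for n in('scene','top')}; a={n:env.read_camera(n) for n in P}
for n in P: cv2.imwrite(f'pics/{n}10.png',a[n][:,:,::-1])
m=[]
for n,(u,v) in {'scene':(504,288),'top':(164,256)}.items():
    k=cv2.erode(mask(a[n],'steel'),np.ones((2,2),np.uint8))[v-19:v+19,u-21:u+21].copy()
    c=max(cv2.findContours(k,0,1,offset=(u-21,v-19))[0],key=cv2.contourArea); m.append(cv2.fitEllipse(cv2.convexHull(c)))
print([np.round(e[:2],1).tolist() for e in m], tri([ray(P['scene'],m[0][0]),ray(P['top'],m[1][0])]))
for w in('top','scene'):
    b=cv2.imread(f'pics/{w}0.png'); c=cv2.imread(f'pics/{w}10.png')
    S={'top':{'block':(315,244,20),'tweezers':(276,205,30),'file':(358,212,32),'tin':(317,291,12)},'scene':{'block':(319,267,20),'tweezers':(336,331,22),'file':(252,274,24),'tin':(346,221,12)}}[w]
    for n,(u,v,r) in S.items(): print(w,n, cv2.absdiff(b,c)[v-r:v+r,u-r:u+r].mean().round(1))
cv2.imwrite('pics/last.png',a['top'][:,:,::-1])
```

```text
t 39.53 tcp [ 0.46   -0.3391  0.2461] [179.3  -1.   94.3] F [0.5 0.5 0.5] w 0.0435
[[[503.8, 288.6], [29.6, 37.7]], [[165.5, 255.0], [25.6, 41.9]]] (array([0.49648715, 0.29907791, 0.13501099]), np.float64(0.0025008782907109603))
top block 2.2
top tweezers 3.5
top file 2.2
top tin 2.3
scene block 0.6
scene tweezers 0.5
scene file 0.5
scene tin 0.6
```

View pics/last.png

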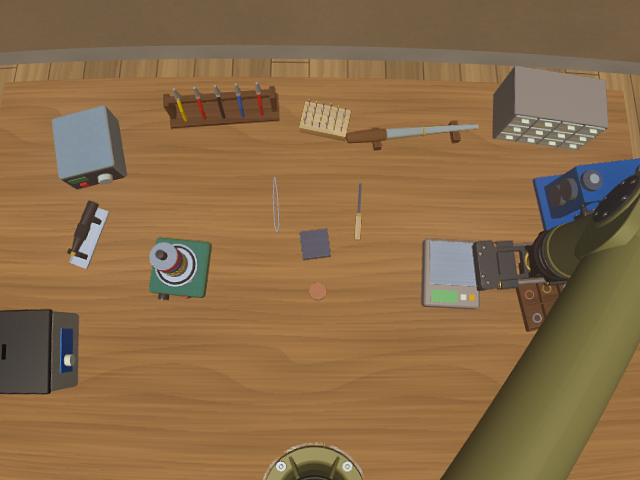

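```bash
python3 -c "
from cell import env
print(env.sign_off())"
```

```text
the job is handed in; nothing more can be done
None
```

I built the stack on the shaker in the order asked: pan inside the rubber ring, then the yellow, blue and red sieves, then the lid. The arm is clear of it, and I handed the job in at about 39.6 s, well under the 141 s limit.

- **Seating:** every piece met firm contact within 0.5 mm of its expected fully home height. The contact forces I read were 6 to 19 N, under the 40 N limit.
- **Stack:** the last scene and top views show it upright and level on its own.
- **Bystanders:** the tin, block, tweezers and file look unmoved when the before and after pictures are compared.

**Checks that disagreed:**
- My final camera measurement put the lid disc at 0.135 m against the expected 0.140 m, with a 2.5 mm mismatch between the two views. The lid outline merges with the bright shaker plate in the top view, so I relied on the contact height instead.
- Two-view heights from the fixed cameras generally came out 5 to 10 mm low on the rims and seat. Heights from the wrist camera, checked by apparent diameter, and from contact agreed with the stated dimensions.
- The lid knob read about 17 mm between the fingers, against 18 mm stated. The lid was still held and placed normally.

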